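# Lay out the pressed-fuel samples for drying

## Robot

A 6-joint arm with a two-finger parallel gripper is mounted at the origin on the work surface. World frame = base frame: x ahead of the robot, y to its left, z up, the work surface at z = 0. Lengths are in m, angles in rad, forces in N, time in s.
With the tool pointing down it reaches from about 0.25 to 0.85 m from the base axis. Payload 12.5 kg.
Tool frame: the origin (TCP) lies between the finger pads; the fingertips stand 8 mm ahead of it and the grasp point (between the pads) lies 11 mm behind it; z points along the fingers, y is the line along which they close (so a half turn about z gives the same grasp; the last joint's range is limited). The gripper opens to 93 mm and grips with 3 to 60 N. Pads are 15 mm wide; open, the fingers measure 128 mm over their backs; the gripper's body (75 mm by 188 mm) begins 65 mm behind the grasp point.
Start: joints at [1.026, 0.351, 1.652, -0, 1.139, -0.085], TCP at [0.244, 0.493, 0.227] pointing down, gripper open.
Joint ranges: [-2.75, 2.75], [-0.79, 2.1], [0.01, 2.65], [-1.57, 4.71], [0.07, 3.14], [-2.87, 2.87]. Speed limits (rad/s): [2.22, 2.22, 2.79, 3.14, 3.14, 3.14].

## Interface

Orientations are given as a unit quaternion [x, y, z, w].
In Python, from workcell import sense, get_image, sign_off gives the robot as it stands. The module is installed in compiled form; this text tells all that it offers.
- The arm moves only by the tool send_rows, never from a script. Its argument "steps" is a list of rows, each a list of 3 entries, a list of its own where there are three numbers: the shift along the tool's x, y, z in mm, then the turn about the tool's z in rad, then the closure, from 0 (fully open) to 1 (shut). A call has exactly 5 rows; each row shifts and turns the commanded pose from where the row before left it, along the tool's axes as they then stand; what a row does not reach is not made up. A row lasts 1/12 s, in which the tool goes at most 41.7 mm and 7.16 degrees, less where a joint would pass 70% of its speed; a pose out of reach is approached as far as the arm can. A call is refused whole if a number of a shift passes 41.7 or a number of a turn 0.125, either way. A call with a gripper value outside its range is refused whole. The fingers move at their own pace and stop on an object; the grip force is fixed at half the most. Time passes only in rows, so rows that do not move let the fingers close, or fill a call up. It gives the time, the measured TCP pose, the force, the opening and the grip force at its end, in the units of the state.
- sense(): the state, without advancing time (a new reading comes with each control period).
- get_image(name): name is "side" or "top" or "wrist"; returns a dict with "frame" (480x640x3 uint8, red, green, blue), "camera_matrix" (3x3 intrinsics, pixels), "R" (3x3) and "t" (3): a world point X has camera coordinates R X + t. Camera axes: x right, y down, z forward; pixel columns grow to the right and rows downward; lengths in m; the calibration is good to about 2 mm. A picture is of the moment at which its call begins. There is no depth.
- sign_off(): hands the job in; it is judged then, once.
The state is a dict: "time": time; "joint_pos": joint angles; "joint_vel": joint speeds; "joint_torque": joint torques, N m; "eef_pos": TCP position; "eef_rot": TCP orientation; "ft_force": force on the tool from outside, world axes, zero at the start; "ft_torque": the same for the moment, N m; "opening": finger opening in m; "finger_force": force on a finger pad.
Only numpy, scipy, OpenCV 4.12 (cv2) and the standard library are available. Lean on these libraries where they do the work, as an engineer would, in place of code of your own. Each camera call takes 0.05 s, during which the arm holds its last target. There are 200 camera calls.

## Task

Load the black drying tray with the four pressed-sawdust samples, each alone in the foil pan meant for it: the eight-sided bar lengthwise in the long pan, the brick lengthwise in the shorter rectangular pan, the large puck in the large round pan and the small puck in the small round pan. They crumble, so set each one down flat in the middle of its pan rather than dropping it. The raw wood (the bark-covered branch piece and the sawn block) is not part of this run: leave it where it lies.

Things in the scene. Friction and masses are not known exactly. Their poses are not given: they have to be found in the camera images.
- bar: Pressed-sawdust fuel bar, dark brown, regular octagon in section, 120 mm long and 56 mm across flats, with a dark 17 mm hole marked in each end; lies on one flat on the table. Origin: the middle of the bar, on its axis (28 mm above what it lies on); x along its length, z up at the start. About 300 g.
- brick: Pressed-sawdust fuel brick, tan, 84 x 54 x 48 mm (x, y, z) with well-rounded edges (7 mm), lying flat. Origin: centre of its underside; z up. About 230 g.
- big_puck: Large round pressed-sawdust puck, tan, 64 mm in diameter and 45 mm high, standing on a flat face. Origin: centre of its underside; z up. About 150 g.
- small_puck: Small round pressed-sawdust puck, tan, 44 mm in diameter and 40 mm high, standing on a flat face. Origin: centre of its underside; z up. About 65 g.
- branch: Look-alike to leave alone: piece of natural branch, round, 126 mm long, about 51 mm thick, grey-brown bark, pale cut ends and a small pale cut knot on top. Origin: its middle, on its axis, 25 mm above the table; x along its length.
- sawn_block: Look-alike to leave alone: sawn block of light natural wood with sharp edges, 105 x 50 x 38 mm (x, y, z). Origin: centre of its underside.
- long_pan: Shallow aluminium foil pan, fixed, in the black drying tray (345 x 225 mm, 20 mm high). Long rectangular pan for the bar: flat floor 144 mm (x) by 80 mm (y), walls leaning out 6 mm to the rim. Origin: centre of its underside, 4 mm above the table; floor 2 mm thick (top 6 mm above the table); rim 22 mm above the table, so fingers kept above 24 mm clear all rims.
- rect_pan: Shallow aluminium foil pan, fixed, in the black drying tray (345 x 225 mm, 20 mm high). Shorter rectangular pan for the brick: flat floor 108 mm (x) by 80 mm (y), walls leaning out 6 mm to the rim. Origin: centre of its underside, 4 mm above the table; floor 2 mm thick (top 6 mm above the table); rim 22 mm above the table, so fingers kept above 24 mm clear all rims.
- big_round_pan: Shallow aluminium foil pan, fixed, in the black drying tray (345 x 225 mm, 20 mm high). Large round pan for the large puck: flat floor 88 mm in diameter, walls leaning out 5 mm to the rim. Origin: centre of its underside, 4 mm above the table; floor 2 mm thick (top 6 mm above the table); rim 22 mm above the table, so fingers kept above 24 mm clear all rims.
- small_round_pan: Shallow aluminium foil pan, fixed, in the black drying tray (345 x 225 mm, 20 mm high). Small round pan for the small puck: flat floor 66 mm in diameter, walls leaning out 5 mm to the rim. Origin: centre of its underside, 4 mm above the table; floor 2 mm thick (top 6 mm above the table); rim 22 mm above the table, so fingers kept above 24 mm clear all rims.
Things that resemble listed ones, but are neither listed nor needed, are in the scene too. What is shaped like the small_puck but yellow is not meant.

How it is judged:
By the outcome, as a careful person would: the job done as asked, in the order asked, and still so for the second after the job is handed in, with the robot touching nothing.
It also fails if it takes over 109 s, if anything falls off the work surface, if the arm or the gripper's body presses on something with over 40 N, if the wrist force passes 120 N, or if a joint passes its speed limit or range.

## Working session

There is one attempt and no reset: what is moved stays moved. The work goes in short steps, Python scripts to look and compute and a tool call to move; the robot and the scene stay as the last step left them, time stands still between calls to the robot, and variables do not carry over. Pictures are saved under pics/ and viewed, at most 14 in all, crops included, and the job is handed in when it is done.

Besides the shell and the picture viewer there is one more tool, called after "Emit:" by a JSON object that holds its "method" and its "body", one argument or row to a line. send_rows: Moves the arm, as the interface text tells. Its arguments: {"type":"object","properties":{"steps":{"type":"array","items":{"type":"array"}}},"required":["steps"]}

```bash
mkdir -p pics; python3 - <<'E'
from workcell import *
import cv2,numpy as np,pickle
d={}
for n in("top","side"):
    i=get_image(n);d[n]=i;cv2.imwrite(f"pics/{n}0.png",i["frame"][:,:,::-1])
    C=-i["R"].T@i["t"];print(n,C.round(3),i["camera_matrix"].round(1).tolist(),i["R"].round(3).tolist())
pickle.dump(d,open("d0.pkl","wb"))
s=sense();print(s["time"],s["eef_pos"],s["eef_rot"],s["opening"])
E
```

```text
top [ 0.406 -0.055  0.992] [[457.8, 0.0, 327.7], [0.0, 457.8, 240.0], [0.0, 0.0, 1.0]] [[-0.015, -1.0, -0.013], [-0.996, 0.016, -0.091], [0.091, 0.012, -0.996]]
side [-0.127 -0.723  0.776] [[510.4, 0.0, 316.7], [0.0, 510.4, 246.6], [0.0, 0.0, 1.0]] [[0.754, -0.657, 0.021], [-0.396, -0.48, -0.783], [0.524, 0.582, -0.622]]
0.1 [0.24390875 0.49262736 0.22615267] [ 2.27899839e-01  9.73684439e-01 -5.00840100e-04 -1.58527363e-04] 0.09292414687485873
```

View pics/top0.png

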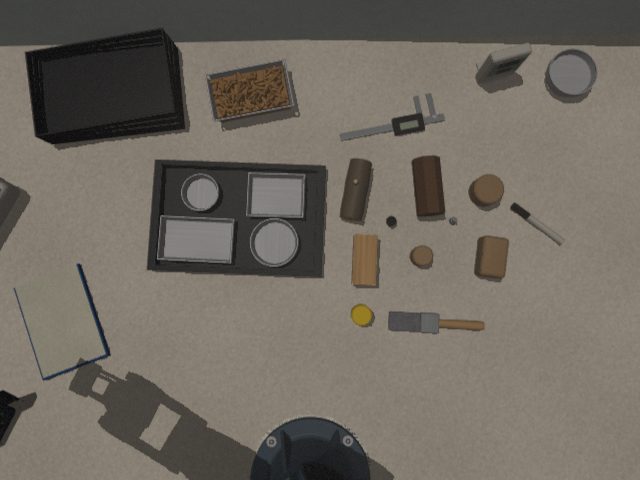

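View pics/side0.png

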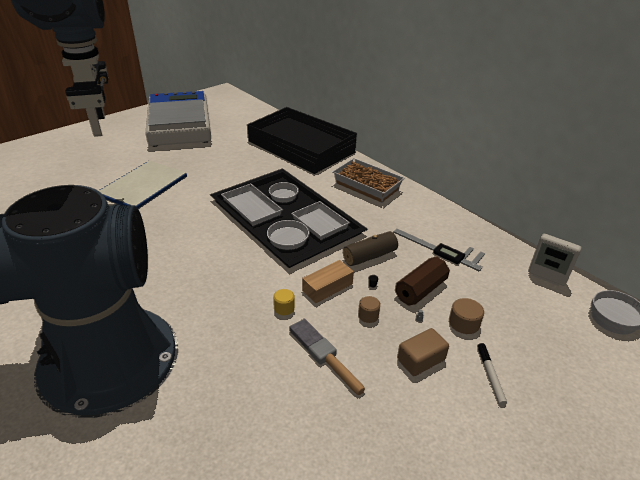

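The top view shows the pans at (201,192) small round, (276,195) rectangular, (197,240) long and (274,242) large round. The samples are the bar at (428,186), large puck (487,191), small puck (422,256) and brick (492,257). To be left alone are the branch (356,190), sawn block (365,260) and yellow puck (362,315). The side view shows the same layout.

```bash
cat > h.py <<'E'
import cv2,numpy as np
def cast(im,uv,z):
    K,R,t=im["camera_matrix"],im["R"],np.asarray(im["t"]).ravel()
    uv=np.atleast_2d(uv).astype(float)
    d=(R.T@np.linalg.inv(K)@np.c_[uv,np.ones(len(uv))].T).T
    C=-R.T@t
    return (C+d*((z-C[2])/d[:,2])[:,None])[:,:2]
def blob(im,seed,thr,win=45):
    L=cv2.cvtColor(im["frame"],cv2.COLOR_RGB2LAB).astype(float)
    u,v=seed; ref=np.median(L[v-4:v+5,u-4:u+5].reshape(-1,3),0)
    D=L-ref; D[...,0]*=.5
    m=(np.linalg.norm(D,axis=2)<thr).astype(np.uint8)
    w=np.zeros_like(m); w[max(v-win,0):v+win,max(u-win,0):u+win]=1; m*=w
    m=cv2.morphologyEx(m,cv2.MORPH_OPEN,np.ones((3,3)))
    n,lab=cv2.connectedComponents(m); m=(lab==lab[v,u]).astype(np.uint8)
    c=max(cv2.findContours(m,cv2.RETR_EXTERNAL,cv2.CHAIN_APPROX_NONE)[0],key=cv2.contourArea)
    return c[:,0]
def rect(im,c,z):
    p=cast(im,c,z)*1000
    (x,y),(a,b),g=cv2.minAreaRect(p.astype(np.float32))
    if a<b: a,b,g=b,a,g+90
    return np.round([x,y,a,b,(g+90)%180-90],1)
E
python3 - <<'E'
from h import *; import pickle
im=pickle.load(open("d0.pkl","rb"))["top"]; o=im["frame"].copy()
for n,s,t,z in [("bar",(428,186),14,.028),("brick",(492,257),14,.024),("big",(487,191),14,.0225),("small",(422,256),14,.02),
 ("branch",(356,196),14,.025),("block",(365,260),20,.019),("yellow",(362,315),25,.02),
 ("long",(197,240),22,.02),("rectp",(276,195),22,.02),("bigr",(274,242),22,.02),("smallr",(201,192),22,.02)]:
    c=blob(im,s,t); print(n,rect(im,c,z)); cv2.drawContours(o,[c[:,None]],-1,(0,255,0),1)
cv2.imwrite("pics/o0.png",cv2.resize(o[140:340,130:530],(800,400))[:,:,::-1])
E
```

```text
bar [ 601.5 -258.8  140.1   61.8    3.5]
brick [ 455.  -393.3   84.7   54.3   -9.4]
big [ 600.1 -389.2   62.2   60.8   89. ]
small [ 459.  -245.1   42.5   42.3   -1.8]
branch [ 598.9 -107.2  140.6   57.1  -11. ]
block [ 465.9 -128.5  174.8  164.    88.2]
yellow [ 336.  -111.1   42.    39.5   89.2]
long [498.  233.9 145.   84.8  87.2]
rectp [588.8  63.7 112.3  84.7  87.5]
bigr [490.7  69.1  88.   85.6  -0.5]
smallr [599.5 226.6  67.2  65.4  44.7]
```

View pics/o0.png

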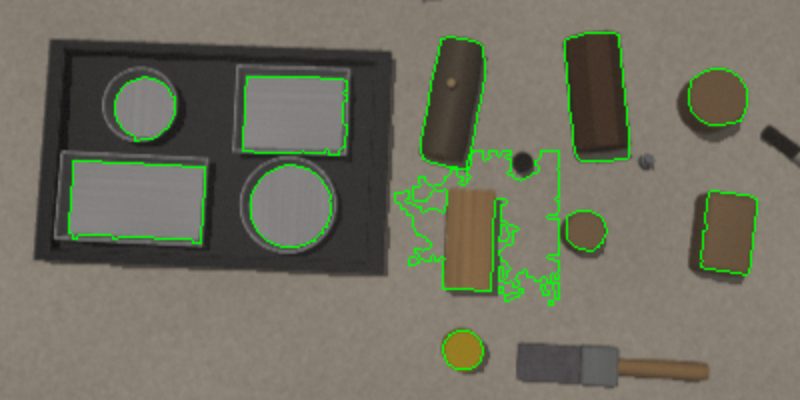

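The contours outline the samples and pan floors well. Only the sawn block's mask leaked, and it isn't needed. Sizes match those given (brick 85x54, pucks about 62 and 42). Next is a wrist look over the tray on the way to the samples.

```bash
cat > plan.py <<'E'
import sys,json,numpy as np
from scipy.spatial.transform import Rotation as Ro
def pose():
    from workcell import sense
    s=sense(); M=Ro.from_quat(s["eef_rot"]).as_matrix()
    return np.array(s["eef_pos"])*1000, np.arctan2(M[1,1],M[0,1]), s
def plan(wps,clo):
    """wps: (x,y,z mm, yaw_y deg, n rows); prints rounded tool-frame rows, groups of 5"""
    p,w,s=pose(); print("at",p.round(1),np.degrees(w).round(1),"F",np.round(s["ft_force"],1),"op",round(s["opening"],4),"t",round(s["time"],1))
    rows=[]
    for x,y,z,yw,n in wps:
        for k in range(n,0,-1):
            d=(np.array([x,y,z])-p)/k; g=np.radians(yw)-w; g=(g+np.pi)%(2*np.pi)-np.pi
            X=np.array([-np.sin(w),np.cos(w),0]);Y=np.array([np.cos(w),np.sin(w),0]);Z=np.array([0,0,-1.])
            q=4 if k<=2 else 1
            sh=np.round(np.array([d@X,d@Y,d@Z])*(2 if k<=2 else 1))/(2 if k<=2 else 1)
            t=round(-g/k,2 if k>1 else 3)
            rows.append([[float(v) for v in sh],t,clo]); p=p+sh[0]*X+sh[1]*Y+sh[2]*Z; w-=t
    while len(rows)%5: rows.append([[0,0,0],0,clo])
    for i in range(0,len(rows),5): print(json.dumps(rows[i:i+5]).replace(" ","").replace(".0,",",").replace(".0]","]"))
if __name__=="__main__": plan(json.loads(sys.argv[1]),float(sys.argv[2]))
E
python3 plan.py '[[545,150,330,93.5,15]]' 0
```

```text
at [243.9 492.6 226.2] 63.7 F [ 0.   0.6 -0.8] op 0.0929 t 0.1
[[[-28,-12,-7],-0.03,0],[[-28,-12,-7],-0.04,0],[[-27,-13,-7],-0.03,0],[[-27,-14,-7],-0.04,0],[[-26,-15,-7],-0.03,0]]
[[[-26,-16,-7],-0.04,0],[[-25,-17,-7],-0.03,0],[[-25,-18,-7],-0.04,0],[[-24,-19,-7],-0.03,0],[[-23,-20,-7],-0.04,0]]
[[[-22,-21,-7],-0.03,0],[[-22,-21,-7],-0.04,0],[[-21,-22,-7],-0.03,0],[[-20,-23,-6.5],-0.04,0],[[-19.5,-23.5,-6.5],-0.031,0]]
```

Emit:
{"method": "send_rows", "body": {
  "steps": [
    [[-28,-12,-7],-0.03,0],
    [[-28,-12,-7],-0.04,0],
    [[-27,-13,-7],-0.03,0],
    [[-27,-14,-7],-0.04,0],
    [[-26,-15,-7],-0.03,0]
  ]
}}

```text
time: 0.52
eef_pos: [0.3452, 0.3786, 0.2617]
eef_rot: [0.143, 0.99, -0.0, -0.0]
ft_force: [0.8, -0.2, -0.2]
opening: 0.0928
finger_force: 0.0
```

Emit:
{"method": "send_rows", "body": {
  "steps": [
    [[-26,-16,-7],-0.04,0],
    [[-25,-17,-7],-0.03,0],
    [[-25,-18,-7],-0.04,0],
    [[-24,-19,-7],-0.03,0],
    [[-23,-20,-7],-0.04,0]
  ]
}}

```text
time: 0.93
eef_pos: [0.4461, 0.2638, 0.2968]
eef_rot: [0.054, 0.999, -0.0, -0.0]
ft_force: [0.4, 0.5, 0.0]
opening: 0.0933
finger_force: 0.0
```

Emit:
{"method": "send_rows", "body": {
  "steps": [
    [[-22,-21,-7],-0.03,0],
    [[-22,-21,-7],-0.04,0],
    [[-21,-22,-7],-0.03,0],
    [[-20,-23,-6.5],-0.04,0],
    [[-19.5,-23.5,-6.5],-0.031,0]
  ]
}}

```text
time: 1.35
eef_pos: [0.546, 0.1489, 0.3307]
eef_rot: [-0.032, 1.0, -0.0, -0.0]
ft_force: [-0.6, 1.1, 0.5]
opening: 0.0926
finger_force: 0.0
```

```bash
python3 - <<'E'
from workcell import *
import cv2,pickle
get_image("wrist");i=get_image("wrist");pickle.dump(i,open("w1.pkl","wb"));cv2.imwrite("pics/w1.png",i["frame"][:,:,::-1])
print((-i["R"].T@i["t"]).round(3),i["R"].round(3).tolist(),i["camera_matrix"][0])
E
python3 plan.py '[[530,-310,330,93.5,15]]' 0
```

```text
[0.468 0.14  0.489] [[-0.064, 0.998, -0.002], [0.954, 0.062, 0.295], [0.294, 0.017, -0.956]] [391.82697699   0.         327.67507057]
at [547.5 147.5 330.9] 93.4 F [-0.   0.2 -1.1] op 0.0932 t 1.4
[[[3,-30,0],-0,0],[[3,-30,0],-0,0],[[3,-30,0],-0,0],[[3,-30,0],-0,0],[[3,-31,0],-0,0]]
[[[3,-30,0],-0,0],[[3,-31,0],-0,0],[[3,-30,0],-0,0],[[3,-31,0],-0,0],[[3,-30,0],-0,0]]
[[[3,-31,0],-0,0],[[3,-30,0],-0,0],[[3,-31,0],-0,0],[[2.5,-30.5,0.5],-0,0],[[3,-30,0.5],-0.002,0]]
```

View pics/w1.png

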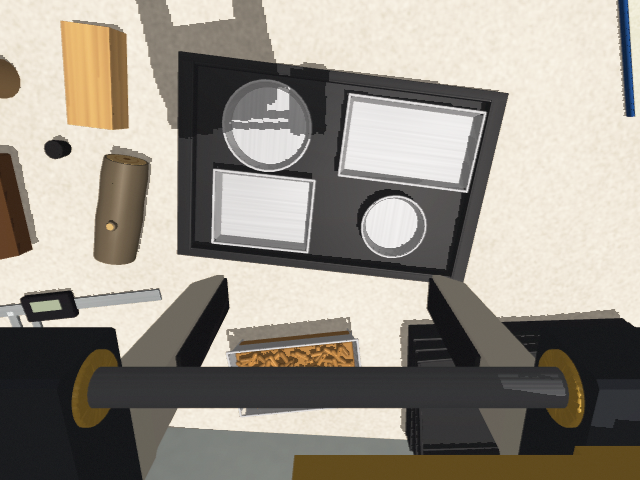

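The wrist view shows all four pans: rectangular (263,208), long (412,140), small round (393,222) and large round (267,125, partly shadowed). Their rims stand out bright against the black tray.

```bash
python3 - <<'E'
from h import *; import pickle
im=pickle.load(open("w1.pkl","rb")); g=cv2.cvtColor(im["frame"],cv2.COLOR_RGB2GRAY); o=im["frame"].copy()
ins=cv2.fillPoly(np.zeros_like(g),[np.array([[195,66],[490,100],[450,268],[190,242]])],1)
m=((g>95)&(ins>0)).astype(np.uint8)
for n,s in [("long",(412,140)),("rect",(263,208)),("bigr",(267,125)),("smallr",(393,222))]:
    k,lab=cv2.connectedComponents(m)
    sub=(lab==np.bincount(lab[s[1]-15:s[1]+15,s[0]-15:s[0]+15].ravel(),minlength=k)[1:].argmax()+1).astype(np.uint8)
    c=max(cv2.findContours(sub,cv2.RETR_EXTERNAL,cv2.CHAIN_APPROX_NONE)[0],key=cv2.contourArea)[:,0]
    c=cv2.convexHull(c)[:,0]; print(n,rect(im,c,.022)); cv2.drawContours(o,[c[:,None]],-1,(0,255,0),1)
    if "r"==n[-1]: print("  ell",np.round(cv2.fitEllipse((cast(im,c,.022)*1000).astype(np.float32))[:2],1).tolist() if 0 else [np.round(v,1) for v in cv2.minEnclosingCircle((cast(im,c,.022)*1000).astype(np.float32))])
cv2.imwrite("pics/o1.png",cv2.resize(o[50:290,160:520],(720,480))[:,:,::-1])
E
```

```text
long [501.3 237.8 159.7  95.4  86.3]
rect [594.   66.5 124.1  95.3  87.4]
bigr [491.9  69.6 102.7 101.4   2.9]
  ell [array([492.5,  70.5]), np.float64(52.0)]
smallr [602.4 230.1  81.1  80.7 -84.9]
  ell [array([602.9, 230.1]), np.float64(41.3)]
```

View pics/o1.png

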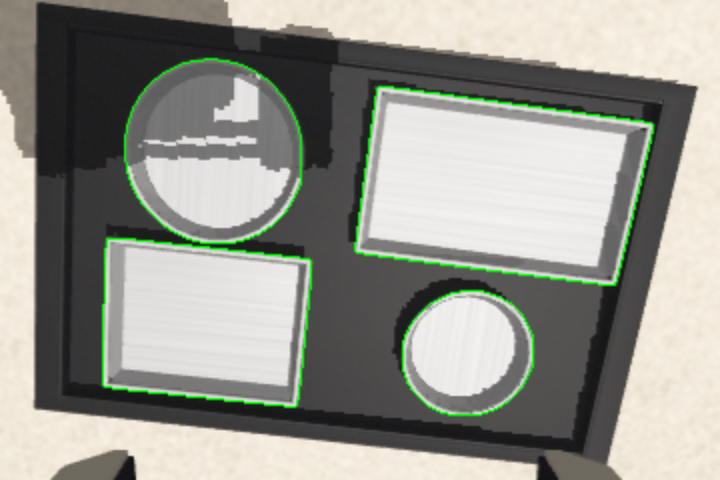

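Emit:
{"method": "send_rows", "body": {
  "steps": [
    [[3,-30,0],0,0],
    [[3,-30,0],0,0],
    [[3,-30,0],0,0],
    [[3,-30,0],0,0],
    [[3,-31,0],0,0]
  ]
}}

```text
time: 1.87
eef_pos: [0.5389, -0.002, 0.3303]
eef_rot: [-0.031, 1.0, 0.0, -0.0]
ft_force: [0.6, 0.2, 0.8]
opening: 0.093
finger_force: 0.0
```

Emit:
{"method": "send_rows", "body": {
  "steps": [
    [[3,-30,0],0,0],
    [[3,-31,0],0,0],
    [[3,-30,0],0,0],
    [[3,-31,0],0,0],
    [[3,-30,0],0,0]
  ]
}}

```text
time: 2.28
eef_pos: [0.5334, -0.1549, 0.3303]
eef_rot: [-0.031, 1.0, 0.0, -0.0]
ft_force: [-0.3, -0.7, 0.1]
opening: 0.093
finger_force: 0.0
```

Emit:
{"method": "send_rows", "body": {
  "steps": [
    [[3,-31,0],0,0],
    [[3,-30,0],0,0],
    [[3,-31,0],0,0],
    [[2.5,-30.5,0.5],0,0],
    [[3,-30,0.5],0,0]
  ]
}}

```text
time: 2.7
eef_pos: [0.5285, -0.3079, 0.3292]
eef_rot: [-0.031, 1.0, 0.0, -0.0]
ft_force: [0.9, 0.2, -0.0]
opening: 0.0932
finger_force: 0.0
```

```bash
python3 - <<'E'
from workcell import *
import cv2,pickle
get_image("wrist");i=get_image("wrist");pickle.dump(i,open("w2.pkl","wb"));cv2.imwrite("pics/w2.png",i["frame"][:,:,::-1])
E
```

```text
(no output)
```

View pics/w2.png

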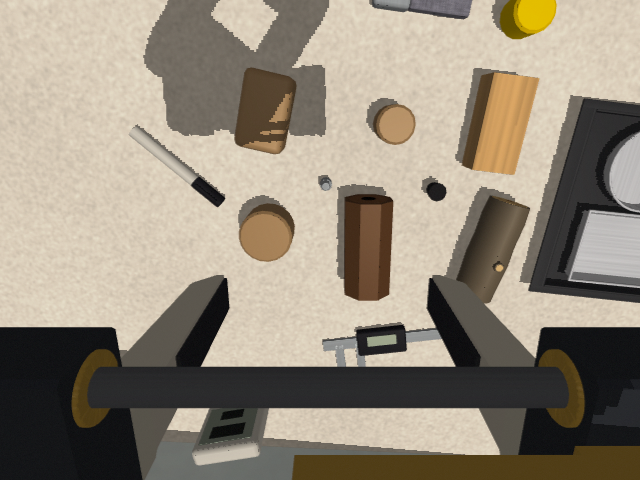

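The wrist view over the samples shows the bar at (368,247), large puck (266,233), small puck (395,124) and brick (266,110, partly shadowed). The outlined rims are 160x95 and 124x95 mm, with rim diameters of about 103 and 82, which agrees with the given pan sizes.

```bash
python3 - <<'E'
from h import *; import pickle
im=pickle.load(open("w2.pkl","rb")); h=cv2.cvtColor(im["frame"],cv2.COLOR_RGB2HSV); o=im["frame"].copy()
m=(h[...,1]>88).astype(np.uint8); m=cv2.morphologyEx(m,cv2.MORPH_OPEN,np.ones((3,3))); m=cv2.morphologyEx(m,cv2.MORPH_CLOSE,np.ones((5,5)))
k,lab=cv2.connectedComponents(m)
for n,s,z in [("bar",(368,247),.028),("brick",(266,100),.024),("big",(266,235),.0225),("small",(395,124),.02)]:
    sub=(lab==lab[s[1],s[0]]).astype(np.uint8)
    c=cv2.convexHull(max(cv2.findContours(sub,cv2.RETR_EXTERNAL,cv2.CHAIN_APPROX_NONE)[0],key=cv2.contourArea))[:,0]
    print(n,rect(im,c,z)); cv2.drawContours(o,[c[:,None]],-1,(0,255,0),1)
cv2.imwrite("pics/o2.png",cv2.resize(o[50:310,200:440],(600,650))[:600,:,::-1])
E
python3 plan.py '[[600,-258,130,93.5,9],[600,-258,29,93.5,6]]' 0
```

```text
bar [ 608.7 -258.3  139.7   56.8    4.2]
brick [ 453.3 -388.9   86.5   58.4   -9.5]
big [ 597.  -384.3   75.    65.6  -40.7]
small [ 458.  -241.    46.    44.5  -84.6]
at [ 528.1 -309.9  328.4] 93.3 F [ 1.3 -0.1 -0.4] op 0.0932 t 2.8
[[[-8,5,22],-0,0],[[-8,5,22],-0,0],[[-8,5,22],-0,0],[[-8,5,22],-0,0],[[-9,6,22],-0,0]]
[[[-8,5,22],-0,0],[[-9,6,22],-0,0],[[-8.5,5.5,22],-0,0],[[-8.5,5,22.5],-0.003,0],[[0,0,17],-0,0]]
[[[0,0,17],-0,0],[[0,0,17],-0,0],[[0,0,17],-0,0],[[0,0,16.5],-0,0],[[0,0,16.5],-0,0]]
```

View pics/o2.png

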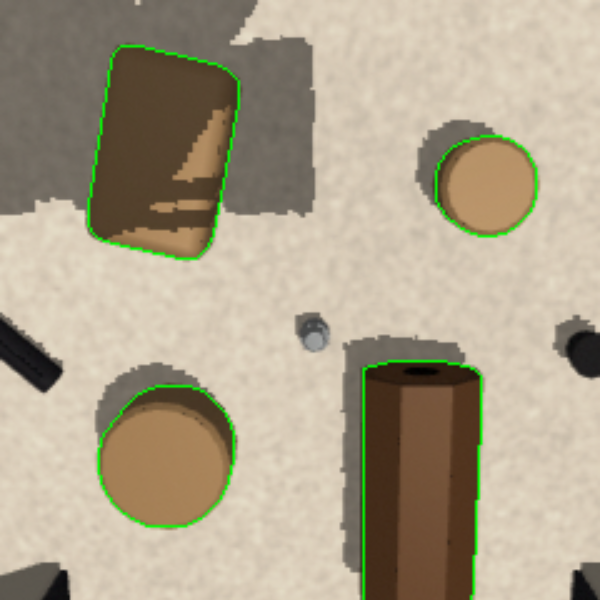

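Green outlines fit all four samples. The bar is near (605,-258) at 94° for the finger line (56.8 mm wide, 56 expected). I'll pick it up first.

Emit:
{"method": "send_rows", "body": {
  "steps": [
    [[-8,6,22],-0.01,0],
    [[-9,5,22],0,0],
    [[-8,5,22],0,0],
    [[-9,6,22],0,0],
    [[-9,6,22],0,0]
  ]
}}

```text
time: 3.22
eef_pos: [0.57, -0.2746, 0.2184]
eef_rot: [-0.036, 0.999, 0.0, -0.0]
ft_force: [-0.5, -0.2, 1.3]
opening: 0.0932
finger_force: 0.0
```

Emit:
{"method": "send_rows", "body": {
  "steps": [
    [[-9,5,22],0,0],
    [[-9,6,22],0,0],
    [[-9,6,22],0,0],
    [[-9,6,22],0,0],
    [[0,0,17],0,0]
  ]
}}

```text
time: 3.63
eef_pos: [0.6046, -0.2479, 0.1125]
eef_rot: [-0.036, 0.999, 0.001, -0.001]
ft_force: [-0.3, 0.4, -0.0]
opening: 0.0928
finger_force: 0.0
```

```bash
python3 plan.py '[[605,-258.5,29,94,5]]' 0
```

```text
at [ 604.6 -247.9  112.5] 94.2 F [-0.3  0.4 -0. ] op 0.0928 t 3.6
[[[0,-2,17],0,0],[[0,-2,17],0,0],[[0,-2,17],0,0],[[0,-2.5,16.5],0,0],[[0.5,-2,16],0.003,0]]
```

Emit:
{"method": "send_rows", "body": {
  "steps": [
    [[0,-3,17],0,0],
    [[0,-3,17],0,0],
    [[0,-3,17],0,0],
    [[0,-2,16.5],0,0],
    [[0,0,16],0,0]
  ]
}}

```text
time: 4.05
eef_pos: [0.6047, -0.2605, 0.0301]
eef_rot: [-0.036, 0.999, 0.0, -0.0]
ft_force: [0.2, -0.4, -0.3]
opening: 0.0929
finger_force: 0.0
```

Emit:
{"method": "send_rows", "body": {
  "steps": [
    [[0,0,0],0,0.3],
    [[0,0,0],0,0.6],
    [[0,0,0],0,0.8],
    [[0,0,0],0,0.8],
    [[0,0,0],0,0.8]
  ]
}}

```text
time: 4.47
eef_pos: [0.6053, -0.2616, 0.0323]
eef_rot: [-0.036, 0.999, -0.0, 0.001]
ft_force: [1.3, 0.3, -0.7]
opening: 0.0641
finger_force: 0.0
```

Emit:
{"method": "send_rows", "body": {
  "steps": [
    [[0,0,0],0,0.8],
    [[0,0,0],0,0.8],
    [[0,0,0],0,0.8],
    [[0,0,0],0,0.8],
    [[0,0,0],0,0.8]
  ]
}}

```text
time: 4.88
eef_pos: [0.605, -0.2613, 0.032]
eef_rot: [-0.035, 0.999, 0.0, 0.0]
ft_force: [-1.7, 4.2, 7.1]
opening: 0.0557
finger_force: 30.0
```

```bash
python3 - <<'E'
from workcell import *
from h import *
im=get_image("wrist"); cv2.imwrite("pics/w3.png",im["frame"][:,:,::-1])
E
python3 plan.py '[[605,-258,110,94,4],[501,238,110,-3.7,21],[501,238,65,-3.7,5]]' 0.8
```

```text
at [ 605.1 -261.3   31.9] 94.1 F [-0.8  3.3  6.4] op 0.0558 t 4.9
[[[-0,1,-20],0,0.8],[[-0,1,-19],0,0.8],[[-0,0.5,-19.5],0,0.8],[[-0,1,-19.5],0.001,0.8],[[3,24,-0],0.08,0.8]]
[[[5,24,-0],0.08,0.8],[[7,23,-0],0.08,0.8],[[9,22,-0],0.08,0.8],[[11,22,-0],0.08,0.8],[[12,21,-0],0.08,0.8]]
[[[14,20,-0],0.08,0.8],[[15,18,-0],0.08,0.8],[[17,17,-0],0.08,0.8],[[18,16,-0],0.08,0.8],[[19,14,-0],0.08,0.8]]
[[[21,13,-0],0.08,0.8],[[21,11,-0],0.08,0.8],[[22,9,-0],0.08,0.8],[[23,7,-0],0.08,0.8],[[24,6,-0],0.08,0.8]]
[[[24,4,-0],0.09,0.8],[[24,1,-0],0.08,0.8],[[24,-0,-0],0.09,0.8],[[24,-3,-0],0.08,0.8],[[24,-4.5,-0],0.085,0.8]]
[[[-0,-0,9],0,0.8],[[-0,-0,9],0,0.8],[[-0,-0,9],0,0.8],[[-0,-0,9],0,0.8],[[-0,-0,9],0,0.8]]
```

View pics/w3.png

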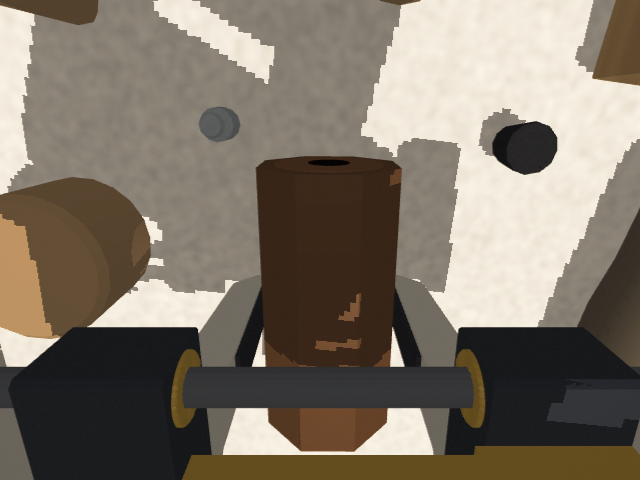

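The bar is held between the pads at 55.8 mm opening. Its near top edge is at about (329,174) and its far end at about (327,450).

```bash
python3 - <<'E'
from workcell import *
from h import *
im=get_image("wrist"); print(cast(im,[[329,174],[327,450]],.056)*1000)
E
```

```text
[[ 544.89030248 -265.67457326]
 [ 663.37083757 -257.83772926]]
```

Emit:
{"method": "send_rows", "body": {
  "steps": [
    [[0,0,-12],0,0.8],
    [[0,0,-19],0,0.8],
    [[0,0,-19],0,0.8],
    [[0,0,-19],0,0.8],
    [[0,0,-9],0,0.8]
  ]
}}

```text
time: 5.4
eef_pos: [0.6054, -0.2621, 0.112]
eef_rot: [-0.036, 0.999, -0.001, 0.001]
ft_force: [0.4, 0.7, -3.7]
opening: 0.0558
finger_force: 30.0
```

Emit:
{"method": "send_rows", "body": {
  "steps": [
    [[3,24,0],0.08,0.8],
    [[5,24,0],0.08,0.8],
    [[7,23,0],0.08,0.8],
    [[9,22,0],0.08,0.8],
    [[11,22,0],0.08,0.8]
  ]
}}

```text
time: 5.82
eef_pos: [0.5792, -0.1422, 0.109]
eef_rot: [0.166, 0.986, -0.0, -0.0]
ft_force: [0.1, 0.4, -3.6]
opening: 0.0562
finger_force: 30.0
```

Emit:
{"method": "send_rows", "body": {
  "steps": [
    [[12,21,0],0.08,0.8],
    [[14,20,0],0.08,0.8],
    [[15,18,0],0.08,0.8],
    [[17,17,0],0.08,0.8],
    [[18,16,0],0.08,0.8]
  ]
}}

```text
time: 6.23
eef_pos: [0.5552, -0.0244, 0.1091]
eef_rot: [0.358, 0.934, -0.0, -0.0]
ft_force: [-0.1, 1.4, -3.7]
opening: 0.0555
finger_force: 30.0
```

Emit:
{"method": "send_rows", "body": {
  "steps": [
    [[19,14,0],0.08,0.8],
    [[21,13,0],0.08,0.8],
    [[21,11,0],0.08,0.8],
    [[22,9,0],0.08,0.8],
    [[23,7,0],0.08,0.8]
  ]
}}

```text
time: 6.65
eef_pos: [0.5302, 0.0927, 0.1091]
eef_rot: [0.537, 0.844, -0.0, -0.0]
ft_force: [-0.1, -0.1, -4.5]
opening: 0.0556
finger_force: 30.0
```

Emit:
{"method": "send_rows", "body": {
  "steps": [
    [[24,6,0],0.08,0.8],
    [[24,4,0],0.09,0.8],
    [[24,1,0],0.08,0.8],
    [[24,0,0],0.09,0.8],
    [[24,-3,0],0.08,0.8]
  ]
}}

```text
time: 7.07
eef_pos: [0.5052, 0.2113, 0.1091]
eef_rot: [0.701, 0.713, -0.0, 0.0]
ft_force: [0.2, -0.3, -4.5]
opening: 0.0559
finger_force: 30.0
```

```bash
python3 plan.py '[[501,237,85,-3.7,5]]' 0.8
```

```text
at [505.2 211.3 109.1] 1.0 F [ 0.2 -0.3 -4.5] op 0.0559 t 7.1
[[[5,-1,5],0.02,0.8],[[5,-1,5],0.02,0.8],[[5,-1,5],0.01,0.8],[[5.5,-1,4.5],0.02,0.8],[[5,-0.5,4.5],0.012,0.8]]
```

Emit:
{"method": "send_rows", "body": {
  "steps": [
    [[5,-1,5],0.02,0.8],
    [[5,-1,5],0.02,0.8],
    [[5,-1,5],0.01,0.8],
    [[0,0,5],0.02,0.8],
    [[0,0,0],0,0.8]
  ]
}}

```text
time: 7.48
eef_pos: [0.5021, 0.2251, 0.0881]
eef_rot: [0.724, 0.69, -0.001, -0.0]
ft_force: [-0.9, -0.7, -3.4]
opening: 0.0556
finger_force: 30.0
```

```bash
python3 plan.py '[[501,237,45,-3.7,5]]' 0.8
```

```text
at [502.1 225.1  88.1] -2.8 F [-0.9 -0.7 -3.4] op 0.0556 t 7.5
[[[2,-0,9],0,0.8],[[2,-0,9],0,0.8],[[3,-1,8],0.01,0.8],[[2.5,-0.5,8.5],0,0.8],[[2.5,-0,8.5],0.005,0.8]]
```

Emit:
{"method": "send_rows", "body": {
  "steps": [
    [[3,0,9],0.01,0.8],
    [[3,0,9],0,0.8],
    [[3,-1,9],0.01,0.8],
    [[3,0,9],0,0.8],
    [[0,0,5],0,0.8]
  ]
}}

```text
time: 7.9
eef_pos: [0.5018, 0.2377, 0.0465]
eef_rot: [0.731, 0.683, -0.001, -0.0]
ft_force: [0.1, 0.7, -2.9]
opening: 0.0556
finger_force: 30.0
```

Emit:
{"method": "send_rows", "body": {
  "steps": [
    [[0,0,0],0,0.8],
    [[0,0,0],0,0.8],
    [[0,0,0],0,0.8],
    [[0,0,0],0,0.8],
    [[0,0,0],0,0.8]
  ]
}}

```text
time: 8.32
eef_pos: [0.5026, 0.2375, 0.0486]
eef_rot: [0.731, 0.683, 0.0, 0.0]
ft_force: [-0.0, -0.1, -3.6]
opening: 0.0557
finger_force: 30.0
```

Emit:
{"method": "send_rows", "body": {
  "steps": [
    [[0,-1,3],0,0.8],
    [[0,0,3],0,0.8],
    [[0,0,2],0,0.8],
    [[0,0,1],0,0.8],
    [[0,0,0],0,0.8]
  ]
}}

```text
time: 8.73
eef_pos: [0.5012, 0.2374, 0.0388]
eef_rot: [0.731, 0.683, -0.0, -0.0]
ft_force: [0.0, -0.3, -3.5]
opening: 0.056
finger_force: 30.0
```

Emit:
{"method": "send_rows", "body": {
  "steps": [
    [[0,0,0.5],0,0.8],
    [[0,0,0.5],0,0.8],
    [[0,0,0],0,0.8],
    [[0,0,0],0,0.8],
    [[0,0,0],0,0.8]
  ]
}}

```text
time: 9.15
eef_pos: [0.5014, 0.2375, 0.0382]
eef_rot: [0.731, 0.683, 0.0, 0.0]
ft_force: [-0.3, -0.5, -3.8]
opening: 0.0558
finger_force: 30.0
```

Emit:
{"method": "send_rows", "body": {
  "steps": [
    [[0,0,0.5],0,0.8],
    [[0,0,0.5],0,0.8],
    [[0,0,0],0,0.8],
    [[0,0,0],0,0.8],
    [[0,0,0],0,0.8]
  ]
}}

```text
time: 9.57
eef_pos: [0.5014, 0.2376, 0.0379]
eef_rot: [0.731, 0.683, 0.0, 0.0]
ft_force: [-3.6, -1.3, 7.3]
opening: 0.0559
finger_force: 30.0
```

Emit:
{"method": "send_rows", "body": {
  "steps": [
    [[0,0,0],0,0.36],
    [[0,0,0],0,0.3],
    [[0,0,0],0,0.2],
    [[0,0,0],0,0.1],
    [[0,0,0],0,0]
  ]
}}

```text
time: 9.98
eef_pos: [0.5014, 0.2375, 0.0371]
eef_rot: [0.731, 0.683, 0.0, 0.0]
ft_force: [-0.7, 0.2, -1.5]
opening: 0.0805
finger_force: 0.0
```

Emit:
{"method": "send_rows", "body": {
  "steps": [
    [[0,0,0],0,0],
    [[0,0,-8],0,0],
    [[0,0,-15],0,0],
    [[0,0,-20],0,0],
    [[0,0,-25],0,0]
  ]
}}

```text
time: 10.4
eef_pos: [0.5007, 0.2373, 0.1055]
eef_rot: [0.731, 0.683, -0.001, -0.0]
ft_force: [0.5, 0.0, -1.1]
opening: 0.0931
finger_force: 0.0
```

Emit:
{"method": "send_rows", "body": {
  "steps": [
    [[0,0,-30],0,0],
    [[0,0,-30],0,0],
    [[0,0,-10],0,0],
    [[0,0,0],0,0],
    [[0,0,0],0,0]
  ]
}}

```text
time: 10.82
eef_pos: [0.5011, 0.2374, 0.1748]
eef_rot: [0.731, 0.683, 0.0, 0.0]
ft_force: [0.3, 0.0, -0.4]
opening: 0.093
finger_force: 0.0
```

```bash
python3 - <<'E'
from workcell import *
import cv2
from h import *
i=get_image("top"); f=i["frame"][140:340,130:530].copy(); cv2.imwrite("pics/t1.png",cv2.resize(f,(800,400))[:,:,::-1])
E
python3 plan.py '[[454,-391,170,80.5,23],[454,-391,80,80.5,5]]' 0
```

```text
at [500.7 237.3 173.9] -3.9 F [-0.3 -0.5 -0.9] op 0.0927 t 10.9
[[[-27,-0,0],-0.06,0],[[-27,-2,0],-0.06,0],[[-27,-3,0],-0.06,0],[[-27,-5,0],-0.06,0],[[-27,-7,0],-0.06,0]]
[[[-26,-8,0],-0.07,0],[[-25,-10,0],-0.06,0],[[-25,-12,0],-0.07,0],[[-24,-13,0],-0.06,0],[[-23,-15,0],-0.07,0]]
[[[-22,-16,0],-0.06,0],[[-21,-18,0],-0.07,0],[[-20,-19,0],-0.06,0],[[-19,-20,0],-0.07,0],[[-17,-21,0],-0.06,0]]
[[[-16,-22,0],-0.07,0],[[-14,-24,1],-0.06,0],[[-13,-24,0],-0.07,0],[[-11,-25,1],-0.06,0],[[-9,-26,0],-0.07,0]]
[[[-8,-26,1],-0.06,0],[[-6,-27,0.5],-0.07,0],[[-4,-27.5,0.5],-0.063,0],[[0,-0,18],-0,0],[[0,-0,18],-0,0]]
[[[0,-0,18],-0,0],[[0,-0,18],-0,0],[[0,-0,18],-0,0],[[0,0,0],0,0],[[0,0,0],0,0]]
```

View pics/t1.png

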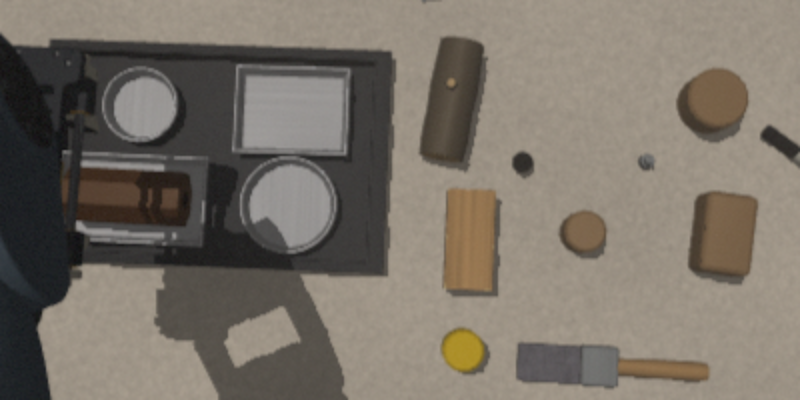

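The bar lies flat in the long pan at (125,195) in the crop, and nothing else has moved. Next is the brick.

Emit:
{"method": "send_rows", "body": {
  "steps": [
    [[-27,0,0],-0.06,0],
    [[-27,-2,0],-0.06,0],
    [[-27,-3,0],-0.06,0],
    [[-27,-5,0],-0.06,0],
    [[-27,-7,0],-0.06,0]
  ]
}}

```text
time: 11.28
eef_pos: [0.4903, 0.1, 0.1733]
eef_rot: [0.619, 0.785, -0.001, -0.001]
ft_force: [0.9, 0.4, 0.1]
opening: 0.0933
finger_force: 0.0
```

Emit:
{"method": "send_rows", "body": {
  "steps": [
    [[-26,-8,0],-0.07,0],
    [[-25,-10,0],-0.06,0],
    [[-25,-12,0],-0.07,0],
    [[-24,-13,0],-0.06,0],
    [[-23,-15,0],-0.07,0]
  ]
}}

```text
time: 11.7
eef_pos: [0.48, -0.0361, 0.1734]
eef_rot: [0.482, 0.876, -0.001, -0.001]
ft_force: [0.3, 0.2, -0.5]
opening: 0.0932
finger_force: 0.0
```

Emit:
{"method": "send_rows", "body": {
  "steps": [
    [[-22,-16,0],-0.06,0],
    [[-21,-18,0],-0.07,0],
    [[-20,-19,0],-0.06,0],
    [[-19,-20,0],-0.07,0],
    [[-17,-21,0],-0.06,0]
  ]
}}

```text
time: 12.12
eef_pos: [0.4705, -0.1727, 0.1734]
eef_rot: [0.336, 0.942, 0.0, -0.002]
ft_force: [1.2, 0.7, 0.7]
opening: 0.093
finger_force: 0.0
```

Emit:
{"method": "send_rows", "body": {
  "steps": [
    [[-16,-22,0],-0.07,0],
    [[-14,-24,1],-0.06,0],
    [[-13,-24,0],-0.07,0],
    [[-11,-25,1],-0.06,0],
    [[-9,-26,0],-0.07,0]
  ]
}}

```text
time: 12.53
eef_pos: [0.46, -0.3092, 0.171]
eef_rot: [0.177, 0.984, 0.001, -0.001]
ft_force: [-0.1, 0.2, -0.2]
opening: 0.0934
finger_force: 0.0
```

Emit:
{"method": "send_rows", "body": {
  "steps": [
    [[-8,-26,1],-0.06,0],
    [[-6,-27,0],-0.07,0],
    [[-4,-27,0],-0.06,0],
    [[0,0,18],0,0],
    [[0,0,0],0,0]
  ]
}}

```text
time: 12.95
eef_pos: [0.453, -0.3899, 0.1495]
eef_rot: [0.085, 0.996, 0.002, -0.003]
ft_force: [-1.2, 0.0, -1.7]
opening: 0.0928
finger_force: 0.0
```

```bash
python3 plan.py '[[454,-391,31,80.5,8]]' 0
```

```text
at [ 453.  -389.9  149.5] 80.2 F [-1.2  0.  -1.7] op 0.0928 t 12.9
[[[-0,-0,15],-0,0],[[-0,-0,15],-0,0],[[-0,-0,15],-0,0],[[-0,-0,15],-0,0],[[-0,-0,15],-0,0]]
[[[-0,-0,15],-0,0],[[-0.5,-0.5,14.5],-0,0],[[-0.5,-0.5,14],-0.005,0],[[0,0,0],0,0],[[0,0,0],0,0]]
```

Emit:
{"method": "send_rows", "body": {
  "steps": [
    [[0,0,15],0,0],
    [[0,0,15],0,0],
    [[0,0,15],0,0],
    [[0,0,15],0,0],
    [[0,0,15],0,0]
  ]
}}

```text
time: 13.37
eef_pos: [0.4545, -0.3889, 0.0775]
eef_rot: [0.084, 0.996, 0.001, -0.001]
ft_force: [-0.0, -0.3, -0.3]
opening: 0.0933
finger_force: 0.0
```

Emit:
{"method": "send_rows", "body": {
  "steps": [
    [[0,0,15],0,0],
    [[0,0,14],0,0],
    [[0,0,13],0,0],
    [[0,0,0],0,0],
    [[0,0,0],0,0]
  ]
}}

```text
time: 13.78
eef_pos: [0.4546, -0.3895, 0.0365]
eef_rot: [0.084, 0.996, 0.001, -0.001]
ft_force: [-0.3, -0.2, 1.1]
opening: 0.0931
finger_force: 0.0
```

Emit:
{"method": "send_rows", "body": {
  "steps": [
    [[0,0,0],0,0.3],
    [[0,0,0],0,0.5],
    [[0,0,0],0,0.8],
    [[0,0,0],0,0.8],
    [[0,0,0],0,0.8]
  ]
}}

```text
time: 14.2
eef_pos: [0.455, -0.3904, 0.0375]
eef_rot: [0.084, 0.996, -0.0, 0.0]
ft_force: [-0.2, 0.8, 0.8]
opening: 0.0644
finger_force: 0.0
```

Emit:
{"method": "send_rows", "body": {
  "steps": [
    [[0,0,0],0,0.8],
    [[0,0,0],0,0.8],
    [[0,0,0],0,0.8],
    [[0,0,0],0,0.8],
    [[0,0,0],0,0.8]
  ]
}}

```text
time: 14.62
eef_pos: [0.455, -0.3902, 0.0373]
eef_rot: [0.084, 0.996, 0.0, 0.0]
ft_force: [-0.5, 2.8, 4.2]
opening: 0.0533
finger_force: 30.0
```

```bash
python3 - <<'E'
from workcell import *
from h import *
import pickle
im=get_image("wrist"); pickle.dump(im,open("w4.pkl","wb")); cv2.imwrite("pics/w4.png",im["frame"][:,:,::-1])
E
python3 plan.py '[[454,-391,110,80.5,5],[593,66.5,110,-2.6,20]]' 0.8
```

```text
at [ 455.  -390.1   37.3] 80.3 F [0.8 3.7 5.5] op 0.0538 t 14.7
[[[0,-0,-15],-0,0.8],[[0,-0,-14],-0,0.8],[[0,-0,-15],-0,0.8],[[0.5,-0.5,-14.5],-0,0.8],[[0.5,-0.5,-14],-0.003,0.8]]
[[[-3,24,-0],0.07,0.8],[[-1,24,-0],0.07,0.8],[[0,24,-0],0.07,0.8],[[2,24,-0],0.07,0.8],[[4,24,-0],0.07,0.8]]
[[[5,23,-0],0.07,0.8],[[7,23,-0],0.07,0.8],[[8,22,-0],0.07,0.8],[[10,22,-0],0.07,0.8],[[11,21,-0],0.07,0.8]]
[[[13,20,-0],0.08,0.8],[[14,19,-0],0.07,0.8],[[16,18,-0],0.08,0.8],[[17,17,-0],0.07,0.8],[[18,15,-0],0.08,0.8]]
[[[20,14,-0],0.07,0.8],[[20,12,-0],0.08,0.8],[[21,11,-0],0.07,0.8],[[22.5,9.5,-0],0.08,0.8],[[22.5,7.5,-0],0.07,0.8]]
```

View pics/w4.png

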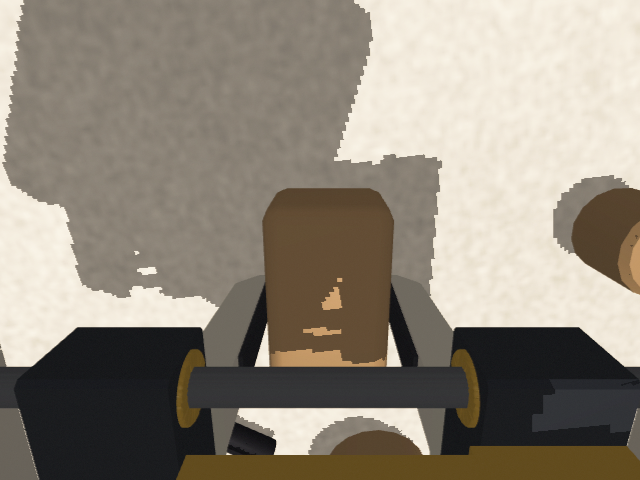

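The brick is held symmetrically at 53.8 mm opening. Its near lower edge is at about (328,188).

```bash
python3 - <<'E'
from h import *; import pickle
im=pickle.load(open("w4.pkl","rb"))
a=np.radians(-9.7); 
for z in (.004,.01): p=cast(im,[[328,188]],z)[0]*1000; print(p, p+42*np.array([np.cos(a),np.sin(a)]))
E
```

```text
[ 411.38003007 -382.9362245 ] [ 452.77957577 -390.01277845]
[ 410.22988232 -382.74513619] [ 451.62942802 -389.82169014]
```

Emit:
{"method": "send_rows", "body": {
  "steps": [
    [[0,0,-8],0,0.8],
    [[0,0,-14],0,0.8],
    [[0,0,-17],0,0.8],
    [[0,0,-17],0,0.8],
    [[0,0,-17],0,0.8]
  ]
}}

```text
time: 15.08
eef_pos: [0.4547, -0.3903, 0.111]
eef_rot: [0.084, 0.996, -0.0, -0.0]
ft_force: [0.4, 0.1, -1.9]
opening: 0.0539
finger_force: 30.0
```

Emit:
{"method": "send_rows", "body": {
  "steps": [
    [[-3,24,0],0.07,0.8],
    [[-1,24,0],0.07,0.8],
    [[0,24,0],0.07,0.8],
    [[2,24,0],0.07,0.8],
    [[4,24,0],0.07,0.8]
  ]
}}

```text
time: 15.5
eef_pos: [0.4898, -0.2739, 0.1104]
eef_rot: [0.258, 0.966, -0.0, 0.0]
ft_force: [0.2, -0.1, -1.6]
opening: 0.054
finger_force: 30.0
```

Emit:
{"method": "send_rows", "body": {
  "steps": [
    [[5,23,0],0.07,0.8],
    [[7,23,0],0.07,0.8],
    [[8,22,0],0.07,0.8],
    [[10,22,0],0.07,0.8],
    [[11,21,0],0.07,0.8]
  ]
}}

```text
time: 15.92
eef_pos: [0.5256, -0.1604, 0.1104]
eef_rot: [0.422, 0.906, -0.0, 0.0]
ft_force: [-0.1, 0.2, -2.4]
opening: 0.0539
finger_force: 30.0
```

Emit:
{"method": "send_rows", "body": {
  "steps": [
    [[13,20,0],0.08,0.8],
    [[14,19,0],0.07,0.8],
    [[16,18,0],0.08,0.8],
    [[17,17,0],0.07,0.8],
    [[18,15,0],0.08,0.8]
  ]
}}

```text
time: 16.33
eef_pos: [0.5609, -0.0467, 0.1104]
eef_rot: [0.586, 0.81, -0.0, 0.0]
ft_force: [0.4, -0.6, -1.6]
opening: 0.0536
finger_force: 30.0
```

Emit:
{"method": "send_rows", "body": {
  "steps": [
    [[20,14,0],0.07,0.8],
    [[20,12,0],0.08,0.8],
    [[21,11,0],0.07,0.8],
    [[22,9,0],0.08,0.8],
    [[18,7,0],0.07,0.8]
  ]
}}

```text
time: 16.75
eef_pos: [0.595, 0.0629, 0.1103]
eef_rot: [0.725, 0.689, -0.0, 0.0]
ft_force: [0.4, -0.0, -1.3]
opening: 0.0537
finger_force: 30.0
```

Emit:
{"method": "send_rows", "body": {
  "steps": [
    [[0,0,8],0,0.8],
    [[0,0,12],0,0.8],
    [[0,0,12],0,0.8],
    [[0,0,0],0,0.8],
    [[0,0,0],0,0.8]
  ]
}}

```text
time: 17.17
eef_pos: [0.594, 0.0606, 0.077]
eef_rot: [0.724, 0.69, -0.001, -0.001]
ft_force: [0.2, -0.2, -0.6]
opening: 0.0535
finger_force: 30.0
```

```bash
python3 plan.py '[[593.5,64,48,-2.6,5]]' 0.8
```

```text
at [594.   60.6  77. ] -2.8 F [ 0.2 -0.2 -0.6] op 0.0535 t 17.2
[[[1,-0,6],-0,0.8],[[1,-0,6],-0,0.8],[[0,-0,6],-0,0.8],[[0.5,-0.5,5.5],-0,0.8],[[1,-0,5.5],-0.003,0.8]]
```

Emit:
{"method": "send_rows", "body": {
  "steps": [
    [[1,0,6],0,0.8],
    [[1,0,6],0,0.8],
    [[1,0,6],0,0.8],
    [[0.5,0,6],0,0.8],
    [[0,0,4],0,0.8]
  ]
}}

```text
time: 17.58
eef_pos: [0.5947, 0.0651, 0.0492]
eef_rot: [0.724, 0.69, -0.0, -0.0]
ft_force: [0.3, -0.8, -1.2]
opening: 0.0537
finger_force: 30.0
```

Emit:
{"method": "send_rows", "body": {
  "steps": [
    [[0,0,1],0,0.8],
    [[0,0,0.5],0,0.8],
    [[0,0,0],0,0.8],
    [[0,0,0],0,0.8],
    [[0,0,0],0,0.8]
  ]
}}

```text
time: 18.0
eef_pos: [0.5952, 0.065, 0.0489]
eef_rot: [0.724, 0.69, 0.0, 0.0]
ft_force: [0.7, 0.0, -1.8]
opening: 0.0538
finger_force: 30.0
```

Emit:
{"method": "send_rows", "body": {
  "steps": [
    [[0,-1,1.5],0,0.8],
    [[0,0,1.5],0,0.8],
    [[0,0,1],0,0.8],
    [[0,0,0.5],0,0.8],
    [[0,0,0],0,0.8]
  ]
}}

```text
time: 18.42
eef_pos: [0.5939, 0.0651, 0.044]
eef_rot: [0.724, 0.69, -0.0, -0.0]
ft_force: [-0.0, -0.8, -1.3]
opening: 0.0537
finger_force: 30.0
```

Emit:
{"method": "send_rows", "body": {
  "steps": [
    [[0,0,0.5],0,0.8],
    [[0,0,0],0,0.8],
    [[0,0,0],0,0.8],
    [[0,0,0],0,0.8],
    [[0,0,0],0,0.8]
  ]
}}

```text
time: 18.83
eef_pos: [0.594, 0.0651, 0.0437]
eef_rot: [0.724, 0.69, 0.0, 0.0]
ft_force: [-0.7, -0.6, -2.1]
opening: 0.0535
finger_force: 30.0
```

Emit:
{"method": "send_rows", "body": {
  "steps": [
    [[0,0,0.5],0,0.8],
    [[0,0,0.5],0,0.8],
    [[0,0,0],0,0.8],
    [[0,0,0],0,0.8],
    [[0,0,0],0,0.8]
  ]
}}

```text
time: 19.25
eef_pos: [0.5941, 0.0651, 0.0433]
eef_rot: [0.724, 0.69, 0.0, 0.0]
ft_force: [-3.3, -0.2, 6.0]
opening: 0.0538
finger_force: 30.0
```

Emit:
{"method": "send_rows", "body": {
  "steps": [
    [[0,0,0],0,0.38],
    [[0,0,0],0,0.3],
    [[0,0,0],0,0.2],
    [[0,0,0],0,0.1],
    [[0,0,0],0,0]
  ]
}}

```text
time: 19.67
eef_pos: [0.594, 0.0651, 0.0426]
eef_rot: [0.724, 0.69, 0.0, -0.0]
ft_force: [0.1, -0.1, 0.2]
opening: 0.0797
finger_force: 0.0
```

Emit:
{"method": "send_rows", "body": {
  "steps": [
    [[0,0,0],0,0],
    [[0,0,-8],0,0],
    [[0,0,-15],0,0],
    [[0,0,-20],0,0],
    [[0,0,-25],0,0]
  ]
}}

```text
time: 20.08
eef_pos: [0.5933, 0.0651, 0.111]
eef_rot: [0.724, 0.69, -0.001, -0.001]
ft_force: [-0.4, -1.3, 1.1]
opening: 0.0926
finger_force: 0.0
```

Emit:
{"method": "send_rows", "body": {
  "steps": [
    [[0,0,-30],0,0],
    [[0,0,-20],0,0],
    [[0,0,0],0,0],
    [[0,0,0],0,0],
    [[0,0,0],0,0]
  ]
}}

```text
time: 20.5
eef_pos: [0.5935, 0.0651, 0.16]
eef_rot: [0.724, 0.69, -0.0, -0.0]
ft_force: [-0.2, -0.0, -0.0]
opening: 0.0928
finger_force: 0.0
```

```bash
python3 plan.py '[[596.5,-383,150,88,18],[596.5,-383,130,88,2]]' 0
```

```text
at [593.5  65.1 160. ] -2.7 F [-0.2 -0.  -0. ] op 0.0928 t 20.5
[[[-25,1,1],-0.09,0],[[-25,-1,1],-0.09,0],[[-25,-3,1],-0.09,0],[[-24,-5,0],-0.09,0],[[-24,-7,1],-0.09,0]]
[[[-23,-10,0],-0.09,0],[[-22,-12,1],-0.09,0],[[-21,-13,0],-0.09,0],[[-20,-15,1],-0.09,0],[[-18,-17,0],-0.09,0]]
[[[-16,-19,1],-0.09,0],[[-15,-20,0],-0.08,0],[[-13,-21,1],-0.09,0],[[-11,-22,0],-0.08,0],[[-9,-23,1],-0.09,0]]
[[[-7,-24,0],-0.08,0],[[-5.5,-24.5,0.5],-0.09,0],[[-3.5,-24.5,0.5],-0.084,0],[[0,-0,10],0,0],[[0,-0,10],0,0]]
```

Emit:
{"method": "send_rows", "body": {
  "steps": [
    [[-25,1,1],-0.09,0],
    [[-25,-1,1],-0.09,0],
    [[-25,-3,1],-0.09,0],
    [[-24,-5,0],-0.09,0],
    [[-24,-7,1],-0.09,0]
  ]
}}

```text
time: 20.92
eef_pos: [0.5945, -0.0606, 0.1552]
eef_rot: [0.55, 0.835, -0.0, -0.001]
ft_force: [0.7, -0.2, -0.0]
opening: 0.0932
finger_force: 0.0
```

Emit:
{"method": "send_rows", "body": {
  "steps": [
    [[-23,-10,0],-0.09,0],
    [[-22,-12,1],-0.09,0],
    [[-21,-13,0],-0.09,0],
    [[-20,-15,1],-0.09,0],
    [[-18,-17,0],-0.09,0]
  ]
}}

```text
time: 21.33
eef_pos: [0.5956, -0.1852, 0.1529]
eef_rot: [0.35, 0.937, 0.0, -0.001]
ft_force: [0.4, -0.3, -0.0]
opening: 0.0926
finger_force: 0.0
```

Emit:
{"method": "send_rows", "body": {
  "steps": [
    [[-16,-19,1],-0.09,0],
    [[-15,-20,0],-0.08,0],
    [[-13,-21,1],-0.09,0],
    [[-11,-22,0],-0.08,0],
    [[-9,-23,1],-0.09,0]
  ]
}}

```text
time: 21.75
eef_pos: [0.5957, -0.309, 0.15]
eef_rot: [0.142, 0.99, 0.0, -0.001]
ft_force: [0.9, 0.5, 0.1]
opening: 0.093
finger_force: 0.0
```

Emit:
{"method": "send_rows", "body": {
  "steps": [
    [[-7,-24,0],-0.08,0],
    [[-5,-24,0],-0.09,0],
    [[-3,-24,0],-0.08,0],
    [[0,0,10],0,0],
    [[0,0,0],0,0]
  ]
}}

```text
time: 22.17
eef_pos: [0.5949, -0.3817, 0.138]
eef_rot: [0.021, 1.0, 0.001, -0.002]
ft_force: [0.3, 1.2, -0.5]
opening: 0.0933
finger_force: 0.0
```

```bash
python3 - <<'E'
from workcell import *
from h import *
get_image("wrist");im=get_image("wrist");h=cv2.cvtColor(im["frame"],cv2.COLOR_RGB2HSV)
m=cv2.morphologyEx(((h[...,1]>88)&(h[...,0]<25)).astype(np.uint8),cv2.MORPH_OPEN,np.ones((5,5))); m[430:]=0
for c in cv2.findContours(m,cv2.RETR_EXTERNAL,cv2.CHAIN_APPROX_NONE)[0]:
    if cv2.contourArea(c)>2000: print(cv2.boundingRect(c),rect(im,cv2.convexHull(c)[:,0],.0225))
cv2.imwrite("pics/w5.png",im["frame"][:,:,::-1])
E
python3 plan.py '[[596.5,-383,31,88,7]]' 0
```

```text
(278, 179, 92, 98) [ 597.9 -385.4   73.6   67.1   17. ]
(494, 0, 96, 49) [ 467.7 -242.3   58.6   27.3   87.8]
at [ 595.8 -380.6  140. ] 87.7 F [ 1.   1.1 -0.5] op 0.0932 t 22.3
[[[-0,-0,16],-0,0],[[-0,-0,16],-0,0],[[-0,-0,15],-0,0],[[-0,-1,16],-0,0],[[-0,-0,15],-0,0]]
[[[-0.5,-0.5,15.5],-0,0],[[-0.5,-1,15.5],-0.005,0],[[0,0,0],0,0],[[0,0,0],0,0],[[0,0,0],0,0]]
```

View pics/w5.png

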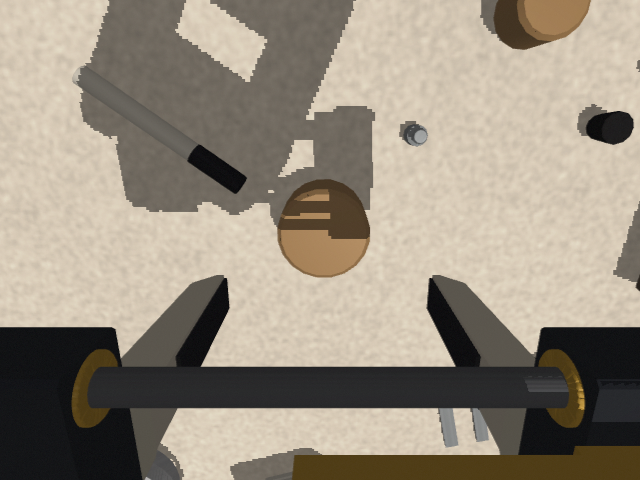

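The large puck at (324,228) lies centred between the fingers, at about (598,-384). I'll go down and grip it.

Emit:
{"method": "send_rows", "body": {
  "steps": [
    [[-1,-1,16],0,0],
    [[-1,-1,16],0,0],
    [[0,-1,16],0,0],
    [[0,0,16],0,0],
    [[0,0,16],0,0]
  ]
}}

```text
time: 22.68
eef_pos: [0.5985, -0.3835, 0.061]
eef_rot: [0.019, 1.0, 0.0, -0.0]
ft_force: [-0.1, -0.4, 0.3]
opening: 0.0927
finger_force: 0.0
```

Emit:
{"method": "send_rows", "body": {
  "steps": [
    [[0,0,16],0,0],
    [[0,0,14],0,0],
    [[0,0,0],0,0],
    [[0,0,0],0,0],
    [[0,0,0],0,0]
  ]
}}

```text
time: 23.1
eef_pos: [0.5988, -0.3848, 0.0327]
eef_rot: [0.019, 1.0, -0.0, 0.0]
ft_force: [0.2, -0.3, 0.7]
opening: 0.0928
finger_force: 0.0
```

Emit:
{"method": "send_rows", "body": {
  "steps": [
    [[0,0,0],0,0.2],
    [[0,0,0],0,0.4],
    [[0,0,0],0,0.7],
    [[0,0,0],0,0.7],
    [[0,0,0],0,0.7]
  ]
}}

```text
time: 23.52
eef_pos: [0.5983, -0.3848, 0.0319]
eef_rot: [0.019, 1.0, -0.0, 0.0]
ft_force: [0.1, 0.9, 0.9]
opening: 0.0643
finger_force: 0.8
```

Emit:
{"method": "send_rows", "body": {
  "steps": [
    [[0,0,0],0,0.7],
    [[0,0,0],0,0.7],
    [[0,0,0],0,0.7],
    [[0,0,0],0,0.7],
    [[0,0,0],0,0.7]
  ]
}}

```text
time: 23.93
eef_pos: [0.5983, -0.3848, 0.0319]
eef_rot: [0.019, 1.0, 0.0, 0.0]
ft_force: [-1.1, 0.8, 4.0]
opening: 0.0632
finger_force: 29.9
```

```bash
python3 plan.py '[[598,-384,110,88,5],[492.5,70.5,110,88,20]]' 0.7
```

```text
at [ 598.3 -384.8   31.9] 87.8 F [-1.1  0.8  4. ] op 0.0632 t 23.9
[[[0,0,-16],-0,0.7],[[0,0,-16],-0,0.7],[[0,0,-15],-0,0.7],[[0,0.5,-15.5],-0,0.7],[[0.5,0.5,-15.5],-0.004,0.7]]
[[[6,23,-0],0,0.7],[[6,22,-0],0,0.7],[[6,23,-0],0,0.7],[[6,22,-0],0,0.7],[[6,23,-0],0,0.7]]
[[[6,22,-0],0,0.7],[[6,23,-0],0,0.7],[[6,22,-0],0,0.7],[[6,23,-0],0,0.7],[[6,22,-0],0,0.7]]
[[[6,23,-0],0,0.7],[[6,22,-0],0,0.7],[[6,23,-0],0,0.7],[[6,22,-0],0,0.7],[[6,23,-0],0,0.7]]
[[[6,22,-0],0,0.7],[[6,23,-0],0,0.7],[[6,22,-0],0,0.7],[[6.5,22.5,-0],0,0.7],[[6.5,23,-0],0,0.7]]
```

Emit:
{"method": "send_rows", "body": {
  "steps": [
    [[0,0,-8],0,0.7],
    [[0,0,-16],0,0.7],
    [[0,0,-18],0,0.7],
    [[0,0,-18],0,0.7],
    [[0,0,-18],0,0.7]
  ]
}}

```text
time: 24.35
eef_pos: [0.5983, -0.385, 0.1118]
eef_rot: [0.019, 1.0, -0.0, 0.0]
ft_force: [-0.0, 0.6, -1.6]
opening: 0.063
finger_force: 29.9
```

Emit:
{"method": "send_rows", "body": {
  "steps": [
    [[6,23,0],0,0.7],
    [[6,22,0],0,0.7],
    [[6,23,0],0,0.7],
    [[6,22,0],0,0.7],
    [[6,23,0],0,0.7]
  ]
}}

```text
time: 24.77
eef_pos: [0.5725, -0.27, 0.111]
eef_rot: [0.019, 1.0, -0.0, 0.001]
ft_force: [-0.2, 0.6, -0.3]
opening: 0.0632
finger_force: 29.9
```

Emit:
{"method": "send_rows", "body": {
  "steps": [
    [[6,22,0],0,0.7],
    [[6,23,0],0,0.7],
    [[6,22,0],0,0.7],
    [[6,23,0],0,0.7],
    [[6,22,0],0,0.7]
  ]
}}

```text
time: 25.18
eef_pos: [0.5469, -0.1567, 0.1109]
eef_rot: [0.019, 1.0, -0.0, 0.001]
ft_force: [0.5, 0.6, -1.5]
opening: 0.0631
finger_force: 29.9
```

Emit:
{"method": "send_rows", "body": {
  "steps": [
    [[6,23,0],0,0.7],
    [[6,22,0],0,0.7],
    [[6,23,0],0,0.7],
    [[6,22,0],0,0.7],
    [[6,23,0],0,0.7]
  ]
}}

```text
time: 25.6
eef_pos: [0.5215, -0.0428, 0.1109]
eef_rot: [0.019, 1.0, -0.0, 0.001]
ft_force: [-0.1, -0.1, -1.5]
opening: 0.0627
finger_force: 29.9
```

Emit:
{"method": "send_rows", "body": {
  "steps": [
    [[6,22,0],0,0.7],
    [[6,23,0],0,0.7],
    [[6,22,0],0,0.7],
    [[6,22,0],0,0.7],
    [[0,0,0],0,0.7]
  ]
}}

```text
time: 26.02
eef_pos: [0.5003, 0.049, 0.1107]
eef_rot: [0.018, 1.0, 0.0, 0.0]
ft_force: [1.2, 0.1, -1.5]
opening: 0.0627
finger_force: 29.9
```

```bash
python3 plan.py '[[492.5,70.5,45,88,5]]' 0.7; python3 - <<'E'
from workcell import *
import cv2
i=get_image("side"); f=i["frame"][140:300,180:460]; cv2.imwrite("pics/s1.png",cv2.resize(f,(700,400))[:,:,::-1])
E
```

```text
at [500.3  49.  110.7] 87.9 F [ 1.2  0.1 -1.5] op 0.0627 t 26.0
[[[2,4,13],-0,0.7],[[2,4,13],-0,0.7],[[2,4,13],-0,0.7],[[1.5,4.5,13.5],-0,0.7],[[1,4.5,13],-0.002,0.7]]
```

View pics/s1.png

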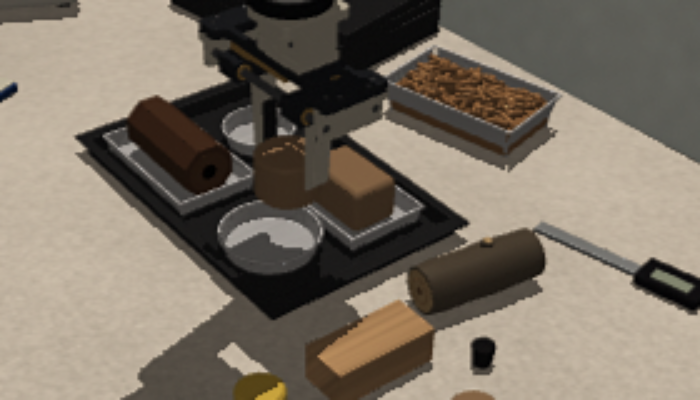

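The side view shows the bar and brick lying flat in their pans, with the large puck level in the gripper above the tray. I'll lower it into its pan.

Emit:
{"method": "send_rows", "body": {
  "steps": [
    [[2,5,8],0,0.7],
    [[2,5,8],0,0.7],
    [[2,5,8],0,0.7],
    [[1,5,8],0,0.7],
    [[0,1,8],0,0.7]
  ]
}}

```text
time: 26.48
eef_pos: [0.4943, 0.068, 0.0685]
eef_rot: [0.019, 1.0, 0.0, -0.0]
ft_force: [-0.6, 0.4, -2.2]
opening: 0.063
finger_force: 29.9
```

Emit:
{"method": "send_rows", "body": {
  "steps": [
    [[0,0,8],0,0.7],
    [[0,0,8],0,0.7],
    [[0,0,5],0,0.7],
    [[0,0,0],0,0.7],
    [[0,0,0],0,0.7]
  ]
}}

```text
time: 26.9
eef_pos: [0.4947, 0.0674, 0.0484]
eef_rot: [0.019, 1.0, -0.0, -0.0]
ft_force: [-0.3, -0.9, -1.5]
opening: 0.0627
finger_force: 29.9
```

Emit:
{"method": "send_rows", "body": {
  "steps": [
    [[1,1.5,2],0,0.7],
    [[1,1,3],0,0.7],
    [[0,0,2],0,0.7],
    [[0,0,1.5],0,0.7],
    [[0,0,0.5],0,0.7]
  ]
}}

```text
time: 27.32
eef_pos: [0.4927, 0.0701, 0.0394]
eef_rot: [0.019, 1.0, -0.0, -0.0]
ft_force: [0.2, 0.1, -1.3]
opening: 0.0629
finger_force: 29.9
```

Emit:
{"method": "send_rows", "body": {
  "steps": [
    [[0,0,0.5],0,0.7],
    [[0,0,0.5],0,0.7],
    [[0,0,0],0,0.7],
    [[0,0,0],0,0.7],
    [[0,0,0],0,0.7]
  ]
}}

```text
time: 27.73
eef_pos: [0.4928, 0.0701, 0.0387]
eef_rot: [0.019, 1.0, -0.0, 0.0]
ft_force: [-0.5, -0.1, -1.6]
opening: 0.0634
finger_force: 29.9
```

Emit:
{"method": "send_rows", "body": {
  "steps": [
    [[0,0,0.5],0,0.7],
    [[0,0,0.5],0,0.7],
    [[0,0,0],0,0.7],
    [[0,0,0],0,0.7],
    [[0,0,0],0,0.7]
  ]
}}

```text
time: 28.15
eef_pos: [0.4929, 0.0701, 0.0378]
eef_rot: [0.019, 1.0, -0.0, 0.0]
ft_force: [-1.4, -0.4, 3.5]
opening: 0.0631
finger_force: 29.9
```

Contact. I'll release and rise.

Emit:
{"method": "send_rows", "body": {
  "steps": [
    [[0,0,0],0,0.29],
    [[0,0,0],0,0.22],
    [[0,0,0],0,0.15],
    [[0,0,0],0,0.08],
    [[0,0,0],0,0]
  ]
}}

```text
time: 28.57
eef_pos: [0.4928, 0.0701, 0.0375]
eef_rot: [0.019, 1.0, -0.0, -0.0]
ft_force: [-0.5, 0.5, 0.4]
opening: 0.0876
finger_force: 0.0
```

Emit:
{"method": "send_rows", "body": {
  "steps": [
    [[0,0,0],0,0],
    [[0,0,-8],0,0],
    [[0,0,-15],0,0],
    [[0,0,-20],0,0],
    [[0,0,-25],0,0]
  ]
}}

```text
time: 28.98
eef_pos: [0.4921, 0.0701, 0.1061]
eef_rot: [0.019, 1.0, -0.0, -0.001]
ft_force: [0.5, -0.2, 0.5]
opening: 0.0928
finger_force: 0.0
```

Emit:
{"method": "send_rows", "body": {
  "steps": [
    [[0,0,-30],0,0],
    [[0,0,-10],0,0],
    [[0,0,0],0,0],
    [[0,0,0],0,0],
    [[0,0,0],0,0]
  ]
}}

```text
time: 29.4
eef_pos: [0.4921, 0.0701, 0.1444]
eef_rot: [0.019, 1.0, -0.0, -0.001]
ft_force: [0.7, 0.5, -0.1]
opening: 0.0931
finger_force: 0.0
```

```bash
python3 plan.py '[[458,-241,140,88,14],[458,-241,130,88,1]]' 0
```

```text
at [492.1  70.1 144.4] 87.8 F [ 0.7  0.5 -0.1] op 0.0931 t 29.4
[[[2,-22,0],-0,0],[[2,-22,0],-0,0],[[1,-22,0],-0,0],[[2,-22,0],-0,0],[[1,-22,0],-0,0]]
[[[2,-22,0],-0,0],[[1,-23,1],-0,0],[[2,-22,0],-0,0],[[1,-23,1],-0,0],[[2,-22,0],-0,0]]
[[[1,-23,1],-0,0],[[2,-22,0],-0,0],[[1.5,-22.5,0.5],-0,0],[[1.5,-22.5,1],-0.004,0],[[-0,-0,10],0,0]]
```

Emit:
{"method": "send_rows", "body": {
  "steps": [
    [[2,-22,0],0,0],
    [[2,-22,0],0,0],
    [[1,-22,0],0,0],
    [[2,-22,0],0,0],
    [[1,-22,0],0,0]
  ]
}}

```text
time: 29.82
eef_pos: [0.4794, -0.0403, 0.1441]
eef_rot: [0.019, 1.0, 0.0, -0.001]
ft_force: [-0.3, 0.1, -0.4]
opening: 0.0935
finger_force: 0.0
```

Emit:
{"method": "send_rows", "body": {
  "steps": [
    [[2,-22,0],0,0],
    [[1,-23,1],0,0],
    [[2,-22,0],0,0],
    [[1,-23,1],0,0],
    [[2,-22,0],0,0]
  ]
}}

```text
time: 30.23
eef_pos: [0.4673, -0.152, 0.142]
eef_rot: [0.019, 1.0, 0.001, -0.001]
ft_force: [0.4, 0.6, 0.2]
opening: 0.0931
finger_force: 0.0
```

Emit:
{"method": "send_rows", "body": {
  "steps": [
    [[1,-23,1],0,0],
    [[2,-22,0],0,0],
    [[1,-22,0],0,0],
    [[1,-22,1],0,0],
    [[0,0,0],0,0]
  ]
}}

```text
time: 30.65
eef_pos: [0.4589, -0.2424, 0.14]
eef_rot: [0.02, 1.0, 0.0, -0.001]
ft_force: [-0.7, 0.6, -0.5]
opening: 0.0929
finger_force: 0.0
```

```bash
python3 - <<'E'
from workcell import *
from h import *
get_image("wrist");get_image("wrist");im=get_image("wrist");h=cv2.cvtColor(im["frame"],cv2.COLOR_RGB2HSV)
m=cv2.morphologyEx(((h[...,1]>88)&(h[...,0]<25)).astype(np.uint8),cv2.MORPH_OPEN,np.ones((5,5))); m[430:]=0
for c in cv2.findContours(m,cv2.RETR_EXTERNAL,cv2.CHAIN_APPROX_NONE)[0]:
    if cv2.contourArea(c)>1500: print(cv2.boundingRect(c),rect(im,cv2.convexHull(c)[:,0],.02))
E
python3 plan.py '[[458,-241,31,88,7]]' 0
```

```text
(539, 349, 46, 79) [611.2 -46.5  85.8  32.1  15.7]
(71, 349, 47, 79) [ 595.3 -444.1   85.7   31.6  -20.9]
(295, 190, 61, 69) [ 458.8 -241.9   52.2   44.6   -2.2]
(442, 133, 107, 152) [ 454.5 -120.4  113.1   65.3   -3.4]
(115, 0, 150, 29) [ 316.4 -321.5   93.9   15.9   87.8]
at [ 459.2 -239.2  140.5] 87.7 F [0.6 0.  0. ] op 0.0929 t 30.8
[[[0,-0,16],-0,0],[[0,-0,16],-0,0],[[0,-0,16],-0,0],[[0,-0,15],-0,0],[[0,-1,16],-0,0]]
[[[0.5,-0.5,15.5],-0,0],[[0.5,-0.5,15],-0.004,0],[[0,0,0],0,0],[[0,0,0],0,0],[[0,0,0],0,0]]
```

Emit:
{"method": "send_rows", "body": {
  "steps": [
    [[0,-1,16],0,0],
    [[0,-1,16],0,0],
    [[0,0,16],0,0],
    [[0,0,16],0,0],
    [[0,0,16],0,0]
  ]
}}

```text
time: 31.22
eef_pos: [0.4596, -0.2405, 0.0605]
eef_rot: [0.019, 1.0, 0.0, -0.0]
ft_force: [0.0, -0.1, 0.1]
opening: 0.0929
finger_force: 0.0
```

Emit:
{"method": "send_rows", "body": {
  "steps": [
    [[0,0,16],0,0],
    [[0,0,15],0,0],
    [[0,0,0],0,0],
    [[0,0,0],0,0],
    [[0,0,0],0,0]
  ]
}}

```text
time: 31.63
eef_pos: [0.46, -0.2414, 0.0312]
eef_rot: [0.019, 1.0, -0.0, 0.0]
ft_force: [0.3, -0.6, 0.4]
opening: 0.0932
finger_force: 0.0
```

Emit:
{"method": "send_rows", "body": {
  "steps": [
    [[0,0,0],0,0.3],
    [[0,0,0],0,0.5],
    [[0,0,0],0,0.8],
    [[0,0,0],0,0.8],
    [[0,0,0],0,0.8]
  ]
}}

```text
time: 32.05
eef_pos: [0.4597, -0.2419, 0.0309]
eef_rot: [0.019, 1.0, -0.0, 0.0]
ft_force: [0.1, -0.3, 0.1]
opening: 0.0642
finger_force: 0.0
```

Emit:
{"method": "send_rows", "body": {
  "steps": [
    [[0,0,0],0,0.8],
    [[0,0,0],0,0.8],
    [[0,0,0],0,0.8],
    [[0,0,0],0,0.8],
    [[0,0,0],0,0.8]
  ]
}}

```text
time: 32.47
eef_pos: [0.4596, -0.2418, 0.0306]
eef_rot: [0.019, 1.0, 0.0, -0.0]
ft_force: [-1.0, 0.7, 0.2]
opening: 0.0432
finger_force: 30.0
```

```bash
python3 plan.py '[[459,-241,125,88,5],[602.5,230,125,88,20]]' 0.8
```

```text
at [ 459.6 -241.8   30.6] 87.8 F [-1.   0.7  0.2] op 0.0432 t 32.5
[[[0,0,-19],-0,0.8],[[0,0,-19],-0,0.8],[[0,0,-19],-0,0.8],[[0.5,0.5,-18.5],-0,0.8],[[0,0.5,-19],-0.004,0.8]]
[[[-6,24,0],0,0.8],[[-6,24,0],0,0.8],[[-6,24,0],0,0.8],[[-6,24,0],0,0.8],[[-6,24,0],0,0.8]]
[[[-6,24,0],0,0.8],[[-6,24,0],0,0.8],[[-7,24,0],0,0.8],[[-6,24,0],0,0.8],[[-7,24,0],0,0.8]]
[[[-6,24,0],0,0.8],[[-7,23,0],0,0.8],[[-6,24,0],0,0.8],[[-7,23,0],0,0.8],[[-6,24,0],0,0.8]]
[[[-7,23,0],0,0.8],[[-6,24,0],0,0.8],[[-7,23,0],0,0.8],[[-6.5,23.5,0],0,0.8],[[-6.5,24,0],0,0.8]]
```

Emit:
{"method": "send_rows", "body": {
  "steps": [
    [[0,0,-10],0,0.8],
    [[0,0,-20],0,0.8],
    [[0,0,-22],0,0.8],
    [[0,0,-22],0,0.8],
    [[0,0,-20],0,0.8]
  ]
}}

```text
time: 32.88
eef_pos: [0.4597, -0.2418, 0.1265]
eef_rot: [0.019, 1.0, -0.0, 0.0]
ft_force: [0.2, 0.2, -1.1]
opening: 0.0432
finger_force: 30.0
```

Emit:
{"method": "send_rows", "body": {
  "steps": [
    [[-6,24,0],0,0.8],
    [[-6,24,0],0,0.8],
    [[-6,24,0],0,0.8],
    [[-6,24,0],0,0.8],
    [[-6,24,0],0,0.8]
  ]
}}

```text
time: 33.3
eef_pos: [0.4945, -0.122, 0.1254]
eef_rot: [0.02, 1.0, -0.0, 0.0]
ft_force: [0.1, 0.2, -0.0]
opening: 0.0431
finger_force: 30.0
```

Emit:
{"method": "send_rows", "body": {
  "steps": [
    [[-6,24,0],0,0.8],
    [[-6,24,0],0,0.8],
    [[-7,24,0],0,0.8],
    [[-6,24,0],0,0.8],
    [[-7,24,0],0,0.8]
  ]
}}

```text
time: 33.72
eef_pos: [0.531, -0.0032, 0.1253]
eef_rot: [0.019, 1.0, -0.0, 0.0]
ft_force: [-0.7, -0.4, -0.7]
opening: 0.043
finger_force: 30.0
```

Emit:
{"method": "send_rows", "body": {
  "steps": [
    [[-6,24,0],0,0.8],
    [[-7,23,0],0,0.8],
    [[-6,24,0],0,0.8],
    [[-7,23,0],0,0.8],
    [[-6,24,0],0,0.8]
  ]
}}

```text
time: 34.13
eef_pos: [0.5677, 0.1134, 0.1254]
eef_rot: [0.019, 1.0, -0.0, 0.0]
ft_force: [-0.6, 0.0, -0.1]
opening: 0.0432
finger_force: 30.0
```

Emit:
{"method": "send_rows", "body": {
  "steps": [
    [[-7,23,0],0,0.8],
    [[-6,24,0],0,0.8],
    [[-7,23,0],0,0.8],
    [[-6,20,0],0,0.8],
    [[0,0,0],0,0.8]
  ]
}}

```text
time: 34.55
eef_pos: [0.5975, 0.2042, 0.1253]
eef_rot: [0.018, 1.0, 0.0, 0.001]
ft_force: [-0.1, -0.7, -0.7]
opening: 0.0432
finger_force: 30.0
```

```bash
python3 plan.py '[[602.5,230,50,88,10]]' 0.8
```

```text
at [597.5 204.2 125.3] 87.9 F [-0.1 -0.7 -0.7] op 0.0432 t 34.5
[[[-0,3,8],-0,0.8],[[-0,3,7],-0,0.8],[[-1,2,8],-0,0.8],[[-0,3,7],-0,0.8],[[-1,2,8],-0,0.8]]
[[[-0,3,7],-0,0.8],[[-1,2,8],-0,0.8],[[-0,3,7],-0,0.8],[[-0.5,2.5,7.5],-0,0.8],[[-0.5,2.5,8],-0.002,0.8]]
```

Emit:
{"method": "send_rows", "body": {
  "steps": [
    [[-1,5,6],0,0.8],
    [[-1,5,6],0,0.8],
    [[-1,5,6],0,0.8],
    [[-1,5,6],0,0.8],
    [[0,5,6],0,0.8]
  ]
}}

```text
time: 34.97
eef_pos: [0.6019, 0.226, 0.0938]
eef_rot: [0.02, 1.0, -0.0, -0.0]
ft_force: [0.1, -0.7, -0.8]
opening: 0.0429
finger_force: 30.0
```

Emit:
{"method": "send_rows", "body": {
  "steps": [
    [[0,0,10],0,0.8],
    [[0,0,12],0,0.8],
    [[0,0,12],0,0.8],
    [[0,0,8],0,0.8],
    [[0,0,0],0,0.8]
  ]
}}

```text
time: 35.38
eef_pos: [0.6008, 0.2254, 0.0501]
eef_rot: [0.02, 1.0, -0.001, -0.002]
ft_force: [0.3, -0.8, -0.1]
opening: 0.0433
finger_force: 30.0
```

Emit:
{"method": "send_rows", "body": {
  "steps": [
    [[0,0,0],0,0.8],
    [[0,0,0],0,0.8],
    [[0,0,0],0,0.8],
    [[0,0,0],0,0.8],
    [[0,0,0],0,0.8]
  ]
}}

```text
time: 35.8
eef_pos: [0.6022, 0.2261, 0.0531]
eef_rot: [0.019, 1.0, 0.0, 0.0]
ft_force: [0.6, 0.2, -0.6]
opening: 0.0429
finger_force: 30.0
```

Emit:
{"method": "send_rows", "body": {
  "steps": [
    [[-1,2,4],0,0.8],
    [[0,2,4],0,0.8],
    [[0,0,4],0,0.8],
    [[0,0,2],0,0.8],
    [[0,0,1],0,0.8]
  ]
}}

```text
time: 36.22
eef_pos: [0.6027, 0.2299, 0.0369]
eef_rot: [0.019, 1.0, -0.0, -0.0]
ft_force: [-0.1, -0.2, -0.1]
opening: 0.0433
finger_force: 30.0
```

Emit:
{"method": "send_rows", "body": {
  "steps": [
    [[0,0,0.5],0,0.8],
    [[0,0,0],0,0.8],
    [[0,0,0],0,0.8],
    [[0,0,0],0,0.8],
    [[0,0,0],0,0.8]
  ]
}}

```text
time: 36.63
eef_pos: [0.6032, 0.2299, 0.0373]
eef_rot: [0.019, 1.0, 0.0, 0.0]
ft_force: [-0.3, 0.6, -1.0]
opening: 0.0431
finger_force: 30.0
```

Emit:
{"method": "send_rows", "body": {
  "steps": [
    [[0,0,0.5],0,0.8],
    [[0,0,0.5],0,0.8],
    [[0,0,0],0,0.8],
    [[0,0,0],0,0.8],
    [[0,0,0],0,0.8]
  ]
}}

```text
time: 37.05
eef_pos: [0.6032, 0.23, 0.0366]
eef_rot: [0.019, 1.0, 0.0, 0.0]
ft_force: [-1.8, -1.0, 5.2]
opening: 0.0432
finger_force: 30.0
```

Emit:
{"method": "send_rows", "body": {
  "steps": [
    [[0,0,0],0,0.5],
    [[0,0,0],0,0.42],
    [[0,0,0],0,0.34],
    [[0,0,0],0,0.26],
    [[0,0,0],0,0.2]
  ]
}}

```text
time: 37.47
eef_pos: [0.603, 0.23, 0.036]
eef_rot: [0.019, 1.0, -0.0, -0.0]
ft_force: [0.1, 0.3, -0.5]
opening: 0.0684
finger_force: 0.0
```

Emit:
{"method": "send_rows", "body": {
  "steps": [
    [[0,0,0],0,0.2],
    [[0,0,-8],0,0.2],
    [[0,0,-15],0,0.2],
    [[0,0,-20],0,0.2],
    [[0,0,-30],0,0]
  ]
}}

```text
time: 37.88
eef_pos: [0.602, 0.2296, 0.1086]
eef_rot: [0.019, 1.0, -0.001, -0.002]
ft_force: [-0.5, -0.3, 0.1]
opening: 0.0779
finger_force: 0.0
```

Emit:
{"method": "send_rows", "body": {
  "steps": [
    [[0,0,-35],0,0],
    [[6,-8,-35],0,0],
    [[10,-15,-35],0,0],
    [[10,-15,-35],0,0],
    [[10,-15,-35],0,0]
  ]
}}

```text
time: 38.3
eef_pos: [0.5642, 0.1778, 0.2864]
eef_rot: [0.019, 1.0, 0.0, 0.0]
ft_force: [0.5, 0.3, 0.5]
opening: 0.0926
finger_force: 0.0
```

Emit:
{"method": "send_rows", "body": {
  "steps": [
    [[10,-15,-35],0,0],
    [[10,-15,-20],0,0],
    [[0,0,0],0,0],
    [[0,0,0],0,0],
    [[0,0,0],0,0]
  ]
}}

```text
time: 38.72
eef_pos: [0.5437, 0.1494, 0.3383]
eef_rot: [0.019, 1.0, -0.0, -0.001]
ft_force: [0.8, 0.5, -0.0]
opening: 0.0926
finger_force: 0.0
```

```bash
python3 - <<'E'
from workcell import *
from h import *
get_image("wrist");im=get_image("wrist");h=cv2.cvtColor(im["frame"],cv2.COLOR_RGB2HSV)
m=cv2.morphologyEx(((h[...,1]>88)&(h[...,0]<25)).astype(np.uint8),cv2.MORPH_OPEN,np.ones((5,5)))
for c in cv2.findContours(m,cv2.RETR_EXTERNAL,cv2.CHAIN_APPROX_NONE)[0]:
    if cv2.contourArea(c)>1000: print(cv2.boundingRect(c),rect(im,cv2.convexHull(c)[:,0],.029))
cv2.imwrite("pics/w6.png",im["frame"][:,:,::-1])
print(sense()["opening"],sense()["eef_pos"])
E
```

```text
(292, 446, 348, 34) [982.  344.9 534.6  63.9  87.9]
(539, 349, 46, 79) [853.  471.8 144.2  53.7  15.8]
(71, 349, 47, 79) [ 828.7 -195.9  144.1   54.1  -20.1]
(253, 342, 117, 25) [782.7 116.7 161.3  38.2  87.9]
(376, 205, 38, 40) [601.3 229.1  53.7  43.1  36. ]
(227, 201, 72, 49) [596.2  66.3  88.6  62.   87.9]
(350, 116, 114, 54) [503.2 242.4 131.1  57.6  85.9]
(228, 110, 59, 57) [491.1  68.6  67.9  63.5  87.9]
(53, 59, 74, 99) [ 451.9 -117.1  106.6   69.1   -3.4]
0.0927677493759119 [0.54372423 0.14961857 0.33759529]
```

View pics/w6.png

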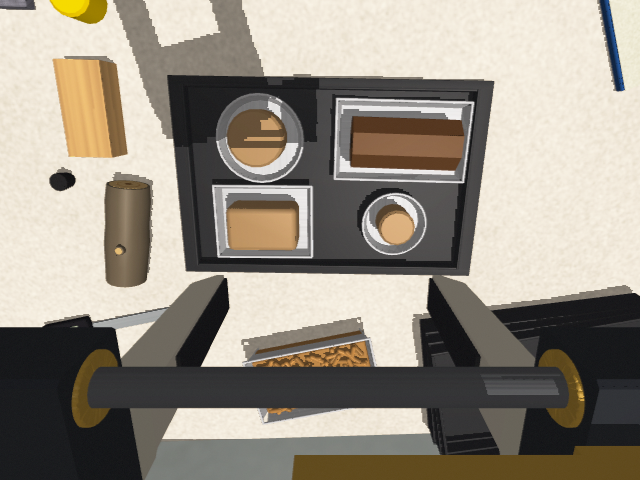

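All four samples lie flat in their pans: large puck (257,137), bar (408,143), brick (263,225) and small puck (396,224). The branch and sawn block haven't moved. I'll do one quick check of the bar's centring before handing in.

```bash
python3 - <<'E'
from workcell import *
from h import *
im=get_image("wrist")
p=cast(im,[[351,139],[463,147]],.062)*1000; print(p, p.mean(0)); q=cast(im,[[337,98],[334,177],[474,101],[463,181]],.022)*1000; print(q.mean(0))
E
```

```text
[[493.24154411 176.00501672]
 [506.21907365 297.25368151]] [499.73030888 236.62934912]
[499.88196952 238.24231817]
```

The bar is within 2 mm of its pan's centre, and its length measures 121 mm (120 expected).

```bash
python3 -c "from workcell import *; print(sign_off())"
```

```text
the job is handed in; nothing more can be done
None
```

All four samples lie flat near the middle of their own pans, loaded in the order asked; the branch and sawn block were left where they lay, and the job was handed in at about 39 s.

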